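# Unlatch the sandwich press and hold its lid open for wiping

### The arm

A 6-joint arm with a two-finger parallel gripper is mounted at the origin on the work surface. World frame = base frame: x ahead of the robot, y to its left, z up, the work surface at z = 0. Lengths are in m, angles in rad, forces in N, time in s.
With the tool pointing down it reaches from about 0.225 to 0.875 m from the base axis. Payload 3.4 kg.
Tool frame: the origin (TCP) lies midway between the tips of the shut fingers; the grasp point (between the pads) lies behind it (manip.grip_point_offset is the z of the grasp point in the tool frame, in m); z points along the fingers, x is the direction in which the jaws open and shut, and the axes are right-handed (so a half turn about z gives the same grasp; the last joint's range is limited). The gripper opens to 85 mm and grips with 20 to 120 N. Pads are 22 mm wide; open, the fingers measure 114 mm over their backs; the gripper's body (76 mm by 85 mm) begins 54 mm behind the grasp point. The pads swing forward as they close: fully open they stand 13 mm farther back than shut.
Start: joints at [1.128, 0.276, 1.505, -0, 1.361, -0.121], TCP at [0.182, 0.546, 0.197] pointing down, gripper open.
Joint ranges: [-2.89, 2.89], [-0.75, 2.08], [0.22, 2.7], [-1.18, 4.32], [0.11, 2.71], [-2.7, 2.7]. Speed limits (rad/s): [2.57, 2.57, 3.14, 3.14, 3.14, 3.14].

### API

Orientations are given as a unit quaternion [w, x, y, z].
In Python, from rig import manip, eyes, recognise, regions_of, mark_of gives the robot as it stands.
- The arm moves only by the shell command python3 -m inch 'ROWS' [FORCE]. ROWS is JSON, a list of rows, each a list of 5 numbers: the gripper command: -1 is shut, 1 is fully open, values between are in proportion, then the shift along the tool's x, y, z in mm, then the turn about the tool's z in degrees. A call has 1 to 20 rows; each row shifts and turns the pose as measured when the row begins, along the tool's axes as they then stand; what a row does not reach is not made up. A row lasts 1/12 s, in which the tool goes at most 41.7 mm and 7.16 degrees, less where a joint would pass 70% of its speed; a pose out of reach is approached as far as the arm can. A call with a gripper value outside its range is refused whole. The fingers move at their own pace and stop on an object; FORCE is the grip in N (left out, the last holds). Time passes only in rows, so rows that do not move let the fingers close. It gives the time, the measured TCP pose, the force and the opening at its end, in the units of the state.
- manip.get_state(): the state, without advancing time (a new reading comes with each control period).
- eyes.get_image(name): name is "scene" or "top"; returns a dict with "frame" (400x640x3 uint8, red, green, blue), "K" (3x3 intrinsics, pixels), "rvec" (rotation vector, rad) and "tvec" (3), from world to camera coordinates, as OpenCV has them. Camera axes: x right, y down, z forward; pixel columns grow to the right and rows downward; lengths in m; the calibration is good to about 2 mm. A picture is of the moment at which its call begins. There is no depth.
- manip.sign_off(): hands the job in, once; it reports no verdict.
Trained networks look in a picture, given as the dict that the camera call returned (one of the last four; its "shot" number tells which), for a name from the list of things; names that differ only in an ending like _2 or _b are one class to them, and where a whole thing is asked for, a point or a joint stands for the part that bears it (a point fixed in the world has none). Each returns a list of dicts, best first, with "confidence" (0 to 1); they miss things now and then, are a little off and sometimes report something else, mostly with a low value. They report only what shows in the picture. A call takes as long as a camera call.
- recognise(picture, target): "bbox" ([left, top, width, height] in pixels, round what is visible of it).
- regions_of(picture, target): "mask" (400x640 bool, what is visible of it) and "bbox" ([left, top, width, height] in pixels, round what is visible of it).
- mark_of(picture, target): "point" ([row, column] in pixels: a listed point, or the origin of a listed thing).
The state is a dict: "clock": time; "qpos": joint angles; "qd": joint speeds; "effort": joint torques, N m; "position": TCP position; "ee_rot": TCP orientation; "contact_force": force on the tool from outside, world axes, zero at the start; "moment": the same for the moment, N m; "width": finger opening in m.
Only numpy, scipy, OpenCV 4.12 (cv2) and the standard library are available. Lean on these libraries where they do the work, as an engineer would, in place of code of your own. Each camera call takes 0.05 s, during which the arm holds its last target.

### The job

The sandwich press is cold and its lid is locked shut for storage. Swing the red catch on its side towards the front to unlock it, then lift the lid by its handle to 60 degrees and keep holding it there, without letting it drop, so that I can wipe the plates; finish while still holding the lid up. Leave the jar, the jar lid and the mug alone.

Things in the scene. Friction and masses are not known exactly. Their poses are not given: they have to be found in the camera images.
- hinge_mid (a point): The press: a dark base 235 mm deep, 300 mm wide, with a metal lid on top (lid's top 90 mm over the worktop when shut). It stands firm and does not slide. This point is the middle of the lid's hinge axis, at the back of the press, 56 mm over the worktop. Its axes are the press's: -x points from the hinge to the front (the handle), y is the hinge axis (+y to the left seen from the front), z up; the press is turned about z only.
- handle_mid (a point): The lid's handle: a level round black bar, 20 mm in diameter, 150 mm long along y, carried at both ends by arms from the lid (bar: lid_c1, arms: lid_c2 and lid_c3); clear space of 40 mm between bar and press. This point is the middle of the bar: 285 mm in front of the hinge axis and 14 mm above it when the lid is shut (70 mm over the worktop). It turns with the lid: its axes equal the press's when the lid is shut.
- lid (a joint): Angle of the lid in rad: 0 shut, growing as the handle rises and swings back over the hinge (60 degrees = 1.047), stop at 1.75. The lid with handle weighs about 0.9 kg and falls shut when let go anywhere below about 80 degrees. It cannot open while the catch is locked.
- tab_mid (a point): The red thumb tab at the top of the swing catch, on the right side of the press (-y of the press): 26 mm (x) by 12 mm (y) by 42 mm high. This point is its middle, 113 mm over the worktop when locked (upright); the tab's top is then at 134 mm, its foot at 92 mm, just over the level of the lid's top, and the lid's side edge is 11 mm inboard of the tab. The catch turns about a pin along y, 83 mm straight below this point when upright. Its axes are the press's when upright.
- catch (a joint): Angle of the swing catch in rad: 0 locked (upright, its nose over a lug on the lid), growing as the tab is swung towards the front of the press (-x); the lid is free from about 0.35 on, the stop is at 0.95. It stays where it is left; about 1 N at the tab moves it.
- jar: Empty glass jar without lid, 90 mm in diameter, 162 mm high, standing near the press; origin at the centre of its underside. Leave alone.
- jar_lid: Black jar lid, 82 mm in diameter, 15 mm high, lying near the press; origin at the centre of its underside. Leave alone.
- mug: Blue mug, 82 mm in diameter, 95 mm high, standing near the press; origin at the centre of its underside. Leave alone.

How it is judged:
By the outcome, as a careful person would: the job done as asked, in the order asked, and still so for the second after the job is handed in, while the arm keeps its last pose, push and grip.
It also fails if it takes over 61 s, if anything falls off the work surface, if the arm or the gripper's body presses on something with over 40 N, if the wrist force passes 120 N, or if a joint passes its speed limit or range.

## Working session

There is one attempt and no reset: what is moved stays moved. The work goes in short steps, Python scripts to look and compute and a shell command to move; the robot and the scene stay as the last step left them, time stands still between calls to the robot, and variables do not carry over. Pictures are saved under pics/ and viewed, and the job is handed in when it is done.

```bash
ls; mkdir -p pics; python3 - <<'E'
from rig import manip, eyes
import cv2
s=manip.get_state()
print(s, manip.grip_point_offset)
for n in ("scene","top"):
    p=eyes.get_image(n); cv2.imwrite(f"pics/{n}0.png",p["frame"][:,:,::-1]); print(n,p["K"],p["rvec"],p["tvec"])
E
```

```text
pics
{'clock': 0.0, 'qpos': array([ 1.12802864e+00,  2.76597362e-01,  1.50615201e+00,  1.75949132e-06,
        1.36067255e+00, -1.20965913e-01]), 'qd': array([-0.00079393,  0.00012139,  0.00142454,  0.00072811, -0.00091146,
        0.00091954]), 'effort': array([-1.84398661e-03, -4.16780126e+01, -2.45801586e+01, -1.49018765e-04,
        1.08667585e-02,  3.03393428e-06]), 'position': array([0.18158965, 0.54495028, 0.19573089]), 'ee_rot': array([ 4.40576568e-04,  8.11256927e-01,  5.84689116e-01, -8.01527264e-04]), 'contact_force': array([0.62410416, 0.97906953, 0.46919248]), 'moment': array([-0.02099691, -0.03427281,  0.00355805]), 'width': 0.08509316089873029} -0.0187
scene [[520.12972277   0.         317.41472088]
 [  0.         520.12972277 203.01886608]
 [  0.           0.           1.        ]] [ 1.31861265  2.10085785 -1.03519642] [ 0.26396513 -0.24128818  2.28846801]
top [[500.00907011   0.         315.03757057]
 [  0.         500.00907011 198.0004748 ]
 [  0.           0.           1.        ]] [ 2.08847081 -2.15145557  0.19322138] [0.00378845 0.56522657 1.56670268]
```

View pics/scene0.png

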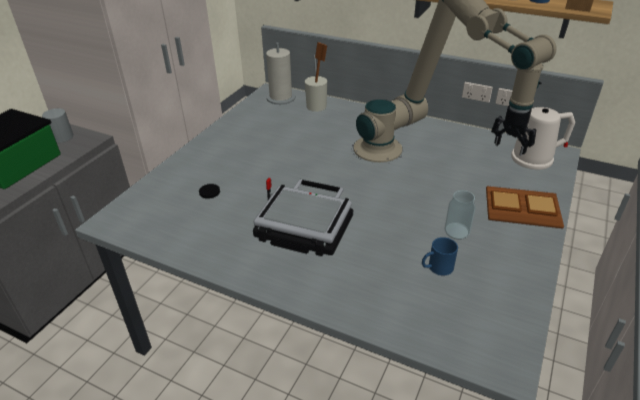

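View pics/top0.png

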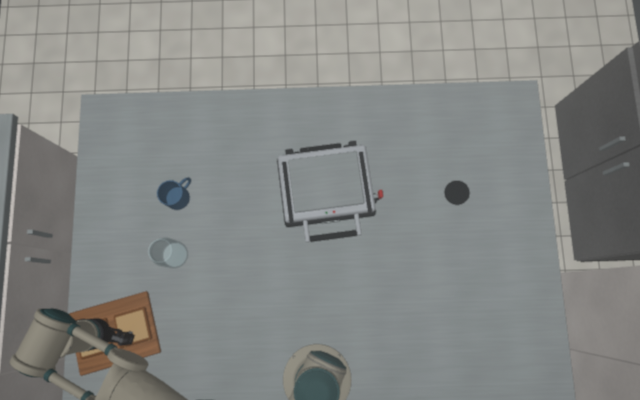

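The scene camera shows the press near (300,215), the red tab at (268,185) and the jar lid at (209,191). In the top view the press is near (327,187), its handle is at (333,236) on the robot's side, and the tab is at (379,195). Next I'll measure the points.

```bash
cat > h.py <<'E'
import numpy as np, cv2
from rig import manip, eyes, recognise, regions_of, mark_of
def cam(p):
    R=cv2.Rodrigues(np.array(p["rvec"],float))[0]; t=np.array(p["tvec"],float).ravel(); return np.array(p["K"]),R,t
def ray(p,uv):
    K,R,t=cam(p); d=R.T@np.linalg.inv(K)@np.array([uv[0],uv[1],1.]); return -R.T@t,d
def atz(p,uv,z):
    c,d=ray(p,uv); return c+d*(z-c[2])/d[2]
def tri(ps,uvs):
    A=np.zeros((3,3));b=np.zeros(3)
    for p,uv in zip(ps,uvs):
        c,d=ray(p,uv);d=d/np.linalg.norm(d);M=np.eye(3)-np.outer(d,d);A+=M;b+=M@c
    return np.linalg.solve(A,b)
def proj(p,X):
    return cv2.projectPoints(np.array(X,float).reshape(-1,3),np.array(p["rvec"],float),np.array(p["tvec"],float),np.array(p["K"]),None)[0].reshape(-1,2)
E
python3 - <<'E'
from h import *
np.set_printoptions(precision=4,suppress=True)
s=eyes.get_image("scene");t=eyes.get_image("top")
Z={"hinge_mid":.056,"handle_mid":.070,"tab_mid":.113,"jar":0,"jar_lid":0,"mug":0}
for n,z in Z.items():
    uv=[]
    for p in (s,t):
        m=mark_of(p,n)
        if m:
            q=m[0]["point"][::-1];uv.append(q);print(n,q,m[0]["confidence"],atz(p,q,z))
        else: print(n,"none")
    if len(uv)==2: print("  tri",tri((s,t),uv))
for n in ("handle_mid","tab_mid"):
    r=regions_of(t,n)
    if r:
        m=r[0]["mask"]; print(n,r[0]["bbox"],r[0]["confidence"],m.sum())
        cv2.imwrite(f"pics/m_{n}.png",m.astype(np.uint8)*255)
f=t["frame"][120:260,260:400];cv2.imwrite("pics/crop.png",cv2.resize(f,None,fx=4,fy=4,interpolation=2)[:,:,::-1])
E
```

```text
hinge_mid [290.8, 235.4] 0.63 [ 0.7235 -0.0373  0.056 ]
hinge_mid [323.6, 151.2] 0.74 [ 0.7205 -0.0457  0.056 ]
  tri [ 0.7203 -0.0429  0.0517]
handle_mid [320.3, 181.9] 0.93 [ 0.4208 -0.0736  0.07  ]
handle_mid [332.0, 234.9] 0.89 [ 0.4416 -0.0632  0.07  ]
  tri [ 0.4401 -0.0633  0.0857]
tab_mid [268.7, 182.6] 0.56 [ 0.5578 -0.2164  0.113 ]
tab_mid [322.5, 152.6] 0.7 [ 0.6995 -0.0411  0.113 ]
  tri [ 0.687  -0.0785  0.2348]
jar none
jar [173.7, 255.4] 0.79 [0.3976 0.4568 0.    ]
jar_lid [213.1, 193.2] 0.55 [ 0.5802 -0.4664  0.    ]
jar_lid [458.8, 194.1] 0.91 [ 0.5738 -0.4938  0.    ]
  tri [ 0.5707 -0.4871 -0.01  ]
mug [437.9, 265.2] 0.77 [0.5924 0.4406 0.    ]
mug [177.3, 194.0] 0.69 [0.603  0.4496 0.    ]
  tri [0.6016 0.4444 0.0102]
handle_mid [274.8, 147.9, 98.4, 95.3] 0.7 6625
tab_mid [376.8, 191.2, 7.8, 9.1] 0.53 65
```

View pics/crop.png

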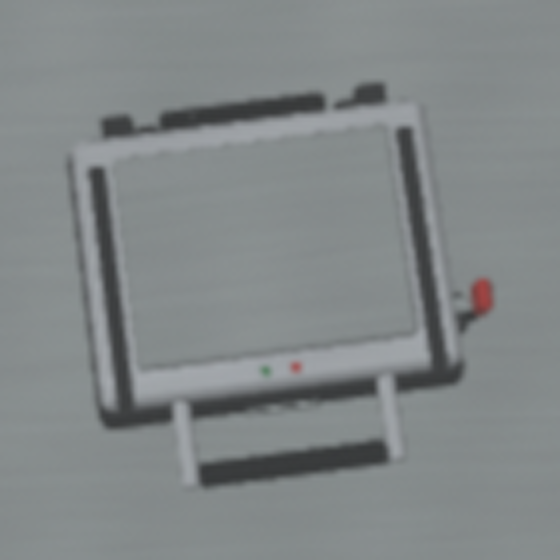

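The top crop shows the bar running from about (200,473) to (388,452) in crop pixels. The red tab is at (482,297), and the press is turned a few degrees.

```bash
python3 - <<'E'
from h import *
np.set_printoptions(precision=4,suppress=True)
s=eyes.get_image("scene");t=eyes.get_image("top")
g=lambda x,y:(x/4-.375+260,y/4-.375+120)
a=atz(t,g(200,473),.07);b=atz(t,g(388,452),.07);m=(a+b)/2
print(a,b,np.linalg.norm(a-b),m)
# lid top edges: left side back(70,150)->front(103,408); right back(420,105)->(455,370); z=.09
L=[atz(t,g(*q),.09) for q in((70,150),(103,408),(420,105),(458,372))]
print(L)
for p,q in((a,b),(L[0],L[2]),(L[1],L[3])): d=p-q; print("yaw y-axis",np.degrees(np.arctan2(-d[0],d[1])), np.linalg.norm(d))
for p,q in((L[0],L[1]),(L[2],L[3])): d=p-q; print("yaw x-axis",np.degrees(np.arctan2(d[1],d[0])), np.linalg.norm(d))
c=[]
for p,box in((t,(370,180,20,25)),(s,(255,170,30,30))):
    f=p["frame"].astype(int);x,y,w,h=box;f=f[y:y+h,x:x+w]
    k=(f[...,0]>100)&(f[...,0]>f[...,1]*1.8)
    v,u=np.nonzero(k);print(k.sum(),u.min()+x,u.max()+x,v.min()+y,v.max()+y);c.append((u.mean()+x,v.mean()+y))
print(c,tri((t,s),c),atz(t,c[0],.134),atz(t,c[0],.113),atz(s,c[1],.113))
th=np.radians(8)
for yaw in (5,6,7,8):
    th=np.radians(yaw);X=np.array([np.cos(th),np.sin(th),0]);print(yaw,"hinge pred",m+.285*X, "handle from hinge net",np.array([.7205,-.0457,0])-.285*X)
f=s["frame"][160:260,230:370];cv2.imwrite("pics/crop2.png",cv2.resize(f,None,fx=5,fy=5,interpolation=2)[:,:,::-1])
E
```

```text
[0.4343 0.0077 0.07  ] [ 0.4465 -0.1413  0.07  ] 0.14949782982663198 [ 0.4404 -0.0668  0.07  ]
[array([0.6956, 0.1049, 0.09  ]), array([0.4855, 0.0821, 0.09  ]), array([ 0.7243, -0.178 ,  0.09  ]), array([ 0.5056, -0.1975,  0.09  ])]
yaw y-axis 4.68248318692474 0.14949782982663198
yaw y-axis 5.789467000624931 0.2843351099595895
yaw y-axis 4.119288659294159 0.28030133306443766
yaw x-axis 6.197412469961008 0.21134416569749703
yaw x-axis 5.09829666137118 0.2195244391375072
19 379 381 190 196
40 266 270 178 188
[(np.float64(380.0), np.float64(193.31578947368422)), (np.float64(268.425), np.float64(182.825))] [ 0.5618 -0.2156  0.115 ] [ 0.5583 -0.2135  0.134 ] [ 0.5624 -0.2162  0.113 ] [ 0.5595 -0.2166  0.113 ]
5 hinge pred [ 0.7243 -0.0419  0.07  ] handle from hinge net [ 0.4366 -0.0705  0.    ]
6 hinge pred [ 0.7238 -0.037   0.07  ] handle from hinge net [ 0.4371 -0.0755  0.    ]
7 hinge pred [ 0.7233 -0.032   0.07  ] handle from hinge net [ 0.4376 -0.0804  0.    ]
8 hinge pred [ 0.7226 -0.0271  0.07  ] handle from hinge net [ 0.4383 -0.0854  0.    ]
```

View pics/crop2.png

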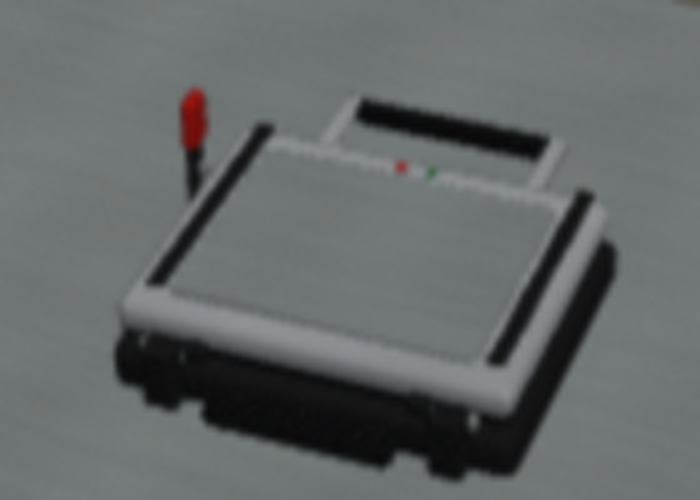

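Measurements: yaw is about 5.2°, the handle is at (0.440, -0.067), the hinge at (0.724, -0.042) and the tab at (0.561, -0.216, 0.114). They agree with the given sizes. First I'll turn the tool so its jaws lie along the press's x axis, and shut the fingers.

```bash
python3 -m inch '[[-1,0,0,0,7],[-1,0,0,0,7],[-1,0,0,0,7],[-1,0,0,0,7],[-1,0,0,0,7],[-1,0,0,0,7],[-1,0,0,0,7],[-1,0,0,0,7],[-1,0,0,0,7],[-1,0,0,0,3.4],[-1,0,0,0,0]]' 30
cat > st.py <<'E'
from h import *
import sys
from scipy.spatial.transform import Rotation as Ro
np.set_printoptions(precision=4,suppress=True)
s=manip.get_state();R=Ro.from_quat(np.roll(s["ee_rot"],-1)).as_matrix()
print("t",s["clock"],"pos",s["position"],"yaw",np.degrees(np.arctan2(R[1,0],R[0,0])),"tilt",np.degrees(np.arccos(-R[2,2])),"F",s["contact_force"],"w",s["width"])
if len(sys.argv)>3:
    print("tool mm",1000*R.T@(np.array(list(map(float,sys.argv[1:4])))-s["position"]))
E
python3 st.py .609 -.216 .196
```

```text
clock: 1.92
position: [0.1819, 0.5455, 0.1967]
ee_rot: [-0.0, 1.0, 0.028, 0.0]
contact_force: [-0.2, 0.5, -0.1]
width: -0.0004
t 1.9167 pos [0.1819 0.5455 0.1967] yaw 3.1945974626653495 tilt 0.01252657470210961 F [-0.1844  0.465  -0.0974] w -0.00037478177585279437
tool mm [384.0058 784.1328   0.5885]
```

```bash
python3 -m inch '[[-1,18,36,0,-1],[-1,18,36,0,-1],[-1,18,36,0,0],[-1,18,36,0,0],[-1,18,36,0,0],[-1,18,36,0,0],[-1,18,36,0,0],[-1,18,36,0,0],[-1,18,36,0,0],[-1,18,36,0,0],[-1,18,36,0,0],[-1,18,36,0,0],[-1,18,36,0,0],[-1,18,36,0,0],[-1,18,36,0,0],[-1,18,36,0,0],[-1,18,36,0,0],[-1,18,36,0,0],[-1,0,0,0,0]]'; python3 st.py .609 -.216 .196
```

```text
clock: 3.5
position: [0.5897, -0.0835, 0.1954]
ee_rot: [-0.002, 0.998, 0.069, 0.007]
contact_force: [0.2, 0.3, -0.4]
width: 0.0001
t 3.5 pos [ 0.5897 -0.0835  0.1954] yaw 7.893408333581742 tilt 0.8088986296748779 F [ 0.2179  0.272  -0.4498] w 0.00014932680764379673
tool mm [  0.975  133.8875  -1.0635]
```

```bash
python3 -m inch '[[-1,0,34,0,2.7],[-1,0,34,0,0],[-1,2,34,0,0],[-1,2,30,0,0],[-1,0,0,0,0],[-1,0,0,0,0]]'; python3 st.py .609 -.219 .103
```

```text
clock: 4.0
position: [0.6092, -0.2221, 0.1924]
ee_rot: [-0.003, 0.999, 0.048, 0.006]
contact_force: [-0.8, 0.3, 0.6]
width: -0.0004
t 4.0 pos [ 0.6092 -0.2221  0.1924] yaw 5.475907887931763 tilt 0.8002641036641291 F [-0.7897  0.2514  0.6155] w -0.0003997173540894973
tool mm [-1.0155 -2.6138 89.4409]
```

```bash
python3 -m inch '[[-1,0,0,30,0],[-1,0,0,30,0],[-1,0,-2,18,0],[-1,0,-1,11,0],[-1,0,0,0,0]]'; python3 st.py .565 -.220 .103; python3 - <<'E'
from h import *
for n in("top","scene"):
    p=eyes.get_image(n)["frame"]
    f=p[120:260,280:420] if n=="top" else p[120:260,210:350]
    cv2.imwrite(f"pics/a_{n}.png",cv2.resize(f,None,fx=4,fy=4,interpolation=2)[:,:,::-1])
E
```

```text
clock: 4.42
position: [0.6108, -0.2149, 0.1025]
ee_rot: [-0.003, 0.999, 0.051, 0.008]
contact_force: [-0.2, -0.2, -0.4]
width: -0.0002
t 4.4167 pos [ 0.6108 -0.2149  0.1025] yaw 5.846314677370021 tilt 1.018517769637876 F [-0.1806 -0.1713 -0.3575] w -0.00023449318417137315
tool mm [-46.1157   0.3989  -1.2545]
```

View pics/a_scene.png

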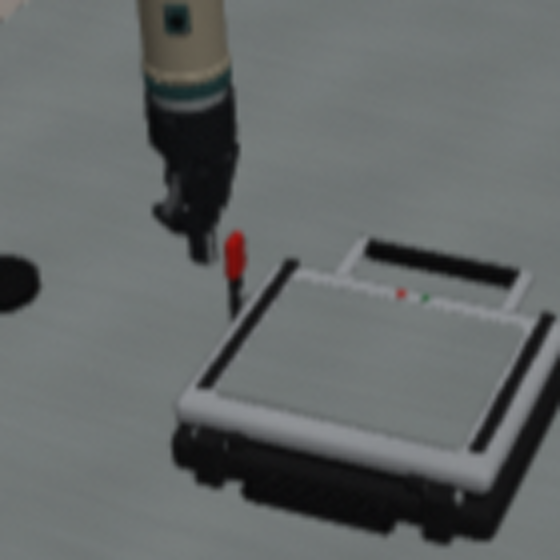

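View pics/a_top.png

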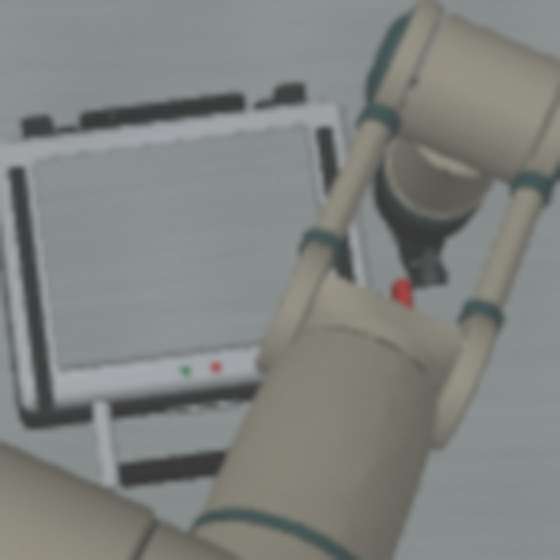

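```bash
python3 - <<'E'
from h import *
np.set_printoptions(precision=4,suppress=True)
s=eyes.get_image("scene");t=eyes.get_image("top")
for X in([.6108,-.2149,.1025],[.6108,-.2149,.16],[.561,-.216,.113]): print(proj(s,X),proj(t,X))
for n,p in(("s",s),("t",t)):
    X=proj(p,[[.6108,-.2149,.1025],[.561,-.216,.113]]);f=p["frame"].copy()
    u0,v0=int(X[0,0])-35,int(X[0,1])-45
    f=cv2.resize(f[v0:v0+80,u0:u0+80],None,fx=7,fy=7,interpolation=2)[:,:,::-1].copy()
    for x,c in zip(X,((0,255,255),(0,255,0))): cv2.circle(f,(int((x[0]-u0+.5)*7),int((x[1]-v0+.5)*7)),4,c,-1)
    cv2.imwrite(f"pics/b_{n}.png",f)
E
```

```text
[[261.8109 192.8897]] [[378.3716 178.9606]]
[[260.4755 179.8921]] [[380.555  174.7322]]
[[268.3534 183.0905]] [[379.9521 193.7593]]
```

View pics/b_s.png

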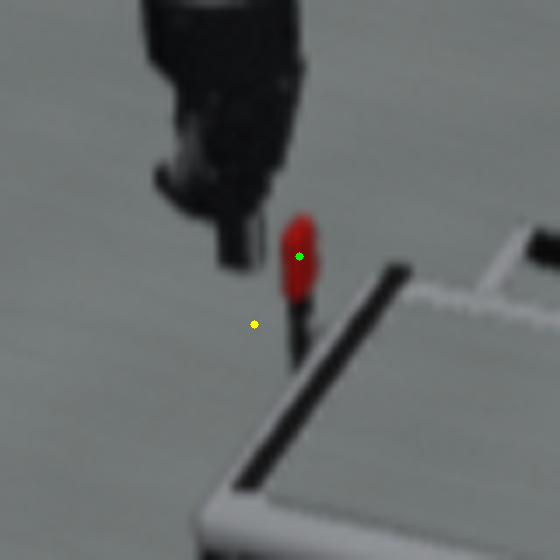

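View pics/b_t.png

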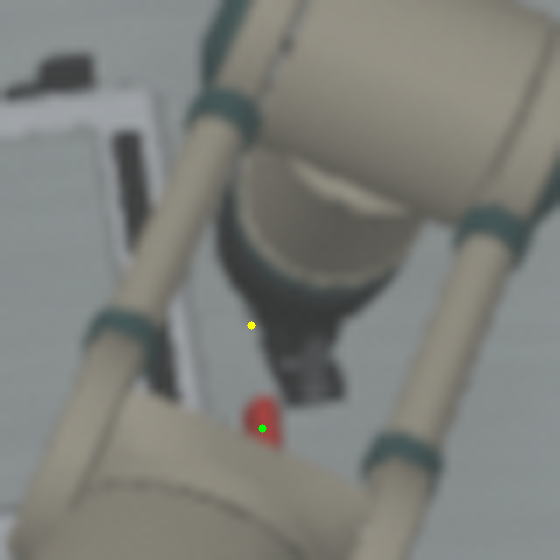

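```bash
python3 st.py; python3 - <<'E'
from h import *
np.set_printoptions(precision=4,suppress=True)
s=eyes.get_image("scene");t=eyes.get_image("top")
print(tri((s,t),((259.1,184.5),(386.8,188.9))), atz(s,(259.1,184.5),.1025),atz(t,(386.8,188.9),.1025))
print(atz(t,(386.8,188.9),.15),atz(t,(386.8,188.9),.2))
print("cams",ray(s,(0,0))[0],ray(t,(0,0))[0])
for n,p in(("scene",s),("top",t)):
    X=proj(p,[[.1816,.545,.1957],[.1816,.545,.3]]);print(X)
    f=cv2.imread(f"pics/{n}0.png");u0,v0=int(X[0,0])-40,int(X[0,1])-40;u0=max(u0,0)
    f=cv2.resize(f[v0:v0+80,u0:u0+80],None,fx=7,fy=7)
    for x,c in zip(X,((0,255,255),(0,255,0))): cv2.circle(f,(int((x[0]-u0+.5)*7),int((x[1]-v0+.5)*7)),4,c,-1)
    cv2.imwrite(f"pics/c_{n}.png",f)
E
```

```text
t 4.6167 pos [ 0.6138 -0.2172  0.1068] yaw 5.795319096080754 tilt 1.3775114840951492 F [0.8036 0.4798 0.4802] w 3.53819664189059e-05
[ 0.5781 -0.2417  0.1094] [ 0.5708 -0.2506  0.1025] [ 0.578  -0.2397  0.1025]
[ 0.5682 -0.2329  0.15  ] [ 0.558  -0.2257  0.2   ]
cams [1.8569 0.6422 1.2266] [ 0.2626 -0.0182  1.6446]
[[506.0404 160.3971]
 [512.3647 134.9022]]
[[120.7511 328.0417]
 [105.177  330.7909]]
```

View pics/c_scene.png

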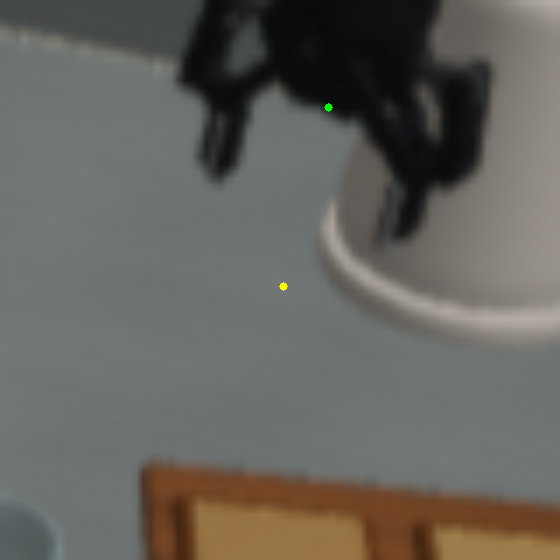

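View pics/c_top.png

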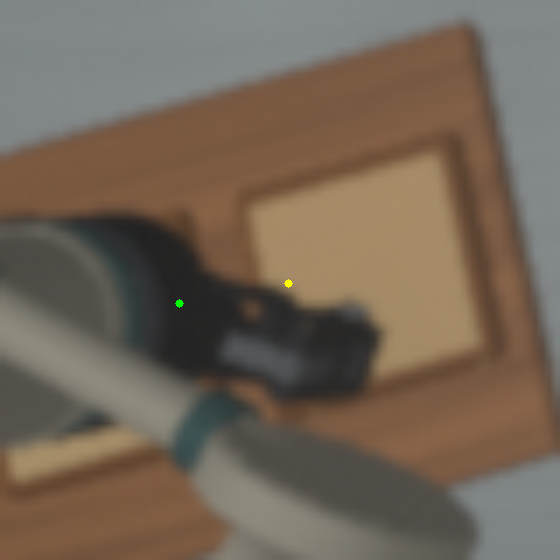

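```bash
python3 - <<'E'
from h import *
np.set_printoptions(precision=4,suppress=True)
for i in range(3):
    q=manip.get_state();print(q["clock"],q["position"],q["qpos"],q["ee_rot"])
s=eyes.get_image("scene");t=eyes.get_image("top")
print(proj(s,[[0,0,0],[0,0,.02]]),proj(t,[[0,0,0],[0,0,.02]]))
for n,p in(("scene",s),("top",t)):
    f=p["frame"][:,:,::-1].copy()
    th=np.linspace(0,6.28,60);
    for x in proj(p,np.c_[.08*np.cos(th),.08*np.sin(th),0*th]): cv2.circle(f,(int(x[0]),int(x[1])),0,(0,255,255),-1)
    for z in (.1068,.15,.2,.25,.3):
        x=proj(p,[.6138,-.2172,z])[0];cv2.circle(f,(int(x[0]),int(x[1])),1,(0,0,255),-1)
    cv2.imwrite(f"pics/d_{n}.png",f)
E
```

```text
4.7167 [ 0.614  -0.2177  0.107 ] [-0.4553  0.4334  1.4902  0.0136  1.197  -0.5607] [-0.0005  0.9987  0.0503  0.0123]
4.7167 [ 0.614  -0.2177  0.107 ] [-0.4553  0.4334  1.4902  0.0136  1.197  -0.5607] [-0.0005  0.9987  0.0503  0.0123]
4.7167 [ 0.614  -0.2177  0.107 ] [-0.4553  0.4334  1.4902  0.0136  1.197  -0.5607] [-0.0005  0.9987  0.0503  0.0123]
[[377.4095 148.1782]
 [377.6613 144.2853]] [[316.2466 378.3911]
 [316.2052 379.4761]]
```

View pics/d_scene.png

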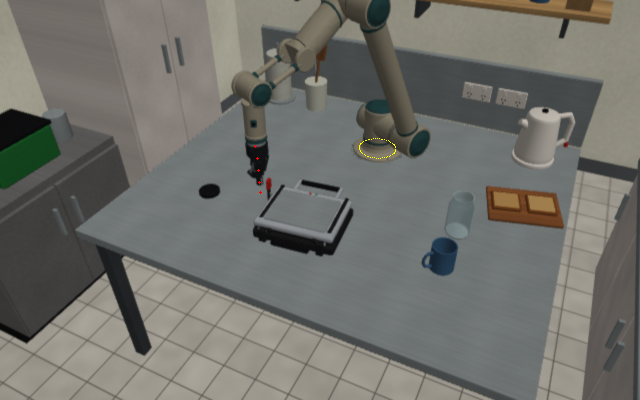

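View pics/d_top.png

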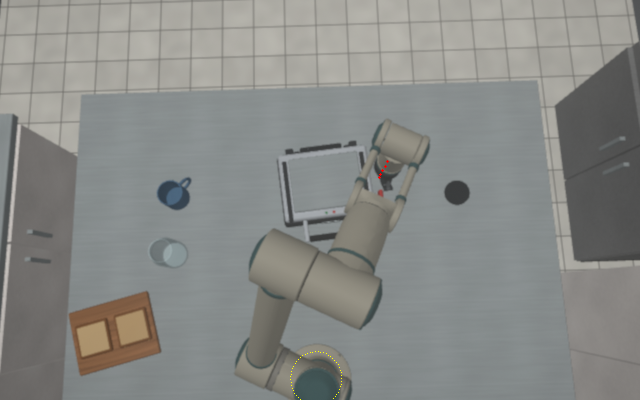

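The tip in the scene picture (259,184) lies about 7 px above where the measured TCP projects (261,191). That could mean the true tip is about 30 mm higher than reported, so I'll check with a light touch on free worktop outboard of the press.

```bash
python3 -m inch '[[-1,0,30,0,0],[-1,0,30,0,0],[-1,0,30,0,0],[-1,0,0,30,0],[-1,0,0,25,0],[-1,0,0,15,0],[-1,0,0,0,0],[-1,0,0,0,0]]'; python3 st.py;python3 - <<'E'
from h import *
p=eyes.get_image("scene");q=manip.get_state()["position"];print(q,proj(p,q))
X=proj(p,q)[0];u0,v0=int(X[0])-50,int(X[1])-60
f=cv2.resize(p["frame"][v0:v0+90,u0:u0+90],None,fx=6,fy=6,interpolation=2)[:,:,::-1].copy()
cv2.circle(f,(int((X[0]-u0+.5)*6),int((X[1]-v0+.5)*6)),4,(0,255,255),-1);cv2.imwrite("pics/e.png",f)
E
```

```text
clock: 5.48
position: [0.6294, -0.3149, 0.0418]
ee_rot: [0.004, 0.999, 0.05, 0.018]
contact_force: [0.7, 0.8, 0.7]
width: -0.0001
t 5.4833 pos [ 0.6294 -0.3149  0.0418] yaw 5.769626092079248 tilt 2.1233041223832547 F [0.6708 0.7737 0.7193] w -6.781363720650225e-05
[ 0.62924461 -0.31478113  0.04186444] [[237.50787796 201.79105388]]
```

View pics/e.png

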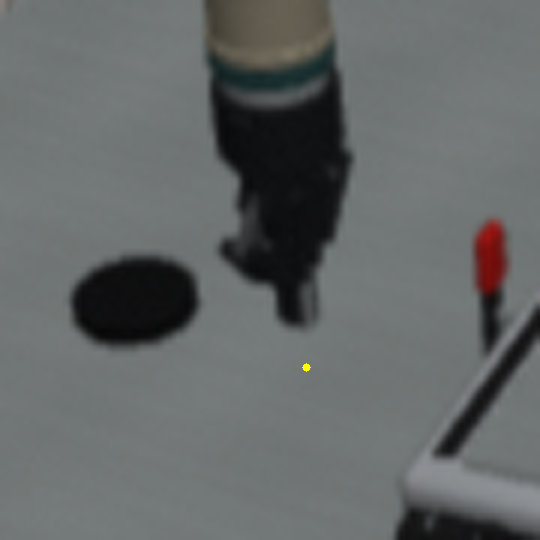

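```bash
python3 -m inch '[[-1,0,0,10,0],[-1,0,0,8,0],[-1,0,0,6,0],[-1,0,0,0,0]]';python3 -m inch '[[-1,0,0,5,0],[-1,0,0,3,0],[-1,0,0,0,0]]'
```

```text
clock: 5.87
position: [0.6328, -0.3156, 0.0205]
ee_rot: [0.006, 0.998, 0.051, 0.021]
contact_force: [-0.6, 0.5, -0.3]
width: -0.0001
clock: 6.12
position: [0.6336, -0.3154, 0.0123]
ee_rot: [0.006, 0.998, 0.051, 0.022]
contact_force: [-0.2, -0.4, 0.2]
width: -0.0
```

```bash
python3 -m inch '[[-1,0,0,5,0],[-1,0,0,0,0]]';python3 -m inch '[[-1,0,0,4,0],[-1,0,0,0,0]]';python3 -m inch '[[-1,0,0,4,0],[-1,0,0,0,0]]'; python3 st.py;python3 - <<'E'
from h import *
p=eyes.get_image("scene");q=manip.get_state()["position"];print(q,proj(p,q))
X=proj(p,q)[0];u0,v0=int(X[0])-50,int(X[1])-60
f=cv2.resize(p["frame"][v0:v0+90,u0:u0+90],None,fx=6,fy=6,interpolation=2)[:,:,::-1].copy()
cv2.circle(f,(int((X[0]-u0+.5)*6),int((X[1]-v0+.5)*6)),4,(0,255,255),-1);cv2.imwrite("pics/f.png",f)
E
```

```text
clock: 6.28
position: [0.634, -0.3154, 0.007]
ee_rot: [0.006, 0.998, 0.051, 0.022]
contact_force: [-0.4, 0.4, -0.2]
width: -0.0003
clock: 6.45
position: [0.6343, -0.3155, 0.0027]
ee_rot: [0.006, 0.998, 0.051, 0.022]
contact_force: [-0.6, 0.9, -0.9]
width: -0.0002
clock: 6.62
position: [0.6345, -0.3156, -0.0017]
ee_rot: [0.006, 0.998, 0.051, 0.022]
contact_force: [0.0, 0.4, 0.9]
width: 0.0003
t 6.6167 pos [ 0.6345 -0.3156 -0.0017] yaw 5.889190875114887 tilt 2.5941126218163832 F [0.0344 0.382  0.9213] w 0.0003322814255480961
[ 0.63490221 -0.31589819 -0.00114262] [[237.69917721 211.56421537]]
```

View pics/f.png

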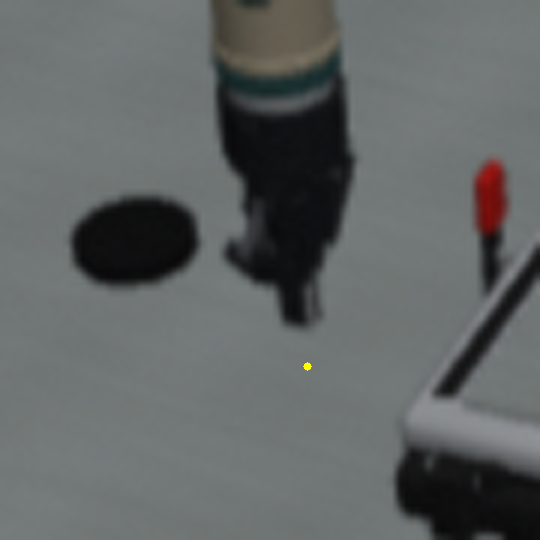

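At a measured z of -2 mm there is still no contact, so the reported TCP does have an offset. I'll keep going down until it touches.

```bash
for i in 1 ; do python3 -m inch '[[-1,0,0,6,0],[-1,0,0,0,0]]';python3 -m inch '[[-1,0,0,5,0],[-1,0,0,0,0]]';python3 -m inch '[[-1,0,0,4,0],[-1,0,0,0,0]]';  done
```

```text
clock: 6.83
position: [0.6355, -0.3161, -0.0073]
ee_rot: [0.007, 0.998, 0.051, 0.023]
contact_force: [0.2, -0.0, -0.4]
width: 0.0003
clock: 7.0
position: [0.6357, -0.3163, -0.0128]
ee_rot: [0.007, 0.998, 0.051, 0.023]
contact_force: [-0.3, 0.2, -0.9]
width: 0.0004
clock: 7.17
position: [0.6359, -0.3162, -0.0174]
ee_rot: [0.007, 0.998, 0.051, 0.022]
contact_force: [-1.1, -0.4, -0.4]
width: -0.0
```

```bash
for i in 1 ; do python3 -m inch '[[-1,0,0,3,0],[-1,0,0,0,0]]' | grep -E "pos|force";python3 -m inch '[[-1,0,0,3,0],[-1,0,0,0,0]]'| grep -E "pos|force";python3 -m inch '[[-1,0,0,3,0],[-1,0,0,0,0]]'| grep -E "pos|force";  done
```

```text
position: [0.6359, -0.3162, -0.0209]
contact_force: [-0.2, 0.7, -0.1]
position: [0.6362, -0.3163, -0.0242]
contact_force: [-0.8, -0.3, 0.5]
position: [0.6364, -0.3164, -0.0274]
contact_force: [-0.8, -0.1, 0.1]
```

```bash
for i in 1 ; do python3 -m inch '[[-1,0,0,3,0],[-1,0,0,0,0]]' | grep -E "pos|force";python3 -m inch '[[-1,0,0,2,0],[-1,0,0,0,0]]'| grep -E "pos|force";python3 -m inch '[[-1,0,0,2,0],[-1,0,0,0,0]]'| grep -E "pos|force";  done;python3 - <<'E'
from h import *
p=eyes.get_image("scene");q=manip.get_state()["position"];print(q,proj(p,q))
X=proj(p,q)[0];u0,v0=int(X[0])-50,int(X[1])-60
f=cv2.resize(p["frame"][v0:v0+90,u0:u0+90],None,fx=6,fy=6,interpolation=2)[:,:,::-1].copy()
cv2.circle(f,(int((X[0]-u0+.5)*6),int((X[1]-v0+.5)*6)),4,(0,255,255),-1);cv2.imwrite("pics/g.png",f)
E
```

```text
position: [0.6366, -0.3165, -0.0306]
contact_force: [0.1, -0.2, 0.3]
position: [0.6367, -0.3165, -0.0329]
contact_force: [-0.0, 0.1, 0.0]
position: [0.6374, -0.3169, -0.0341]
contact_force: [1.1, -0.7, -0.1]
[ 0.6374439  -0.31694296 -0.03420395] [[238.06326094 218.63292494]]
```

View pics/g.png

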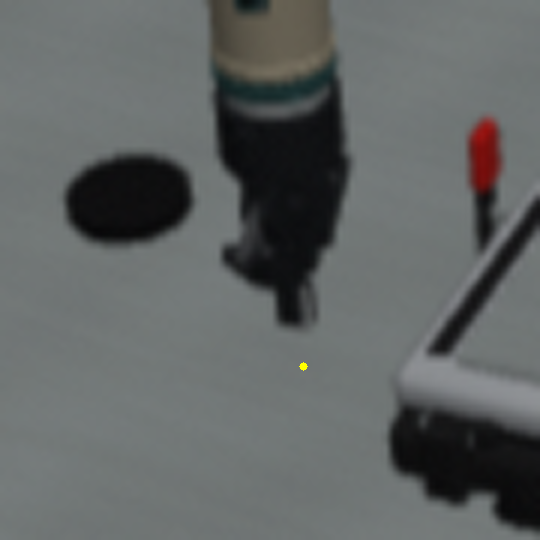

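```bash
for i in 1 ; do python3 -m inch '[[-1,0,0,2,0],[-1,0,0,0,0]]' | grep -E "pos|force";python3 -m inch '[[-1,0,0,2,0],[-1,0,0,0,0]]'| grep -E "pos|force";python3 -m inch '[[-1,0,0,2,0],[-1,0,0,0,0]]'| grep -E "pos|force";  done; python3 st.py
```

```text
position: [0.6376, -0.3171, -0.0337]
contact_force: [0.0, 0.1, 0.2]
position: [0.6383, -0.3175, -0.034]
contact_force: [0.5, -0.6, -0.1]
position: [0.6387, -0.3177, -0.034]
contact_force: [0.6, -0.3, 0.6]
t 8.7167 pos [ 0.6387 -0.3177 -0.034 ] yaw 5.919932568548251 tilt 3.0132517874378792 F [ 0.5501 -0.3421  0.6021] w 0.0005616598720048444
```

```bash
python3 - <<'E'
from h import *
np.set_printoptions(precision=4,suppress=True)
s=manip.get_state();print(s["qpos"],s["effort"],s["moment"],s["contact_force"])
p=eyes.get_image("scene");t=eyes.get_image("top")
for z in(0,.01,-.034): print(z,atz(p,(237,211.7),z),atz(p,(237,210.7),z))
q=s["position"]
for n,c in(("s",p),("t",t)):
    X=proj(c,[q,q+[0,0,.033]]);u0,v0=int(X[0,0])-45,int(X[0,1])-45
    f=cv2.resize(c["frame"][v0:v0+90,u0:u0+90],None,fx=6,fy=6,interpolation=2)[:,:,::-1].copy()
    for x,k in zip(X,((0,255,255),(0,255,0))): cv2.circle(f,(int((x[0]-u0+.5)*6),int((x[1]-v0+.5)*6)),3,k,-1)
    print(u0,v0);cv2.imwrite(f"pics/h_{n}.png",f)
E
```

```text
[-0.5675  0.6286  1.5227  0.0187  0.94   -0.681 ] [ -0.0251 -56.9533 -19.9887   0.0637  -0.201    0.0004] [ 0.0398 -0.0024 -0.018 ] [ 0.5501 -0.3421  0.6021]
0 [ 0.6378 -0.3169  0.    ] [ 0.6328 -0.3202  0.    ]
0.01 [ 0.6478 -0.3091  0.01  ] [ 0.6428 -0.3124  0.01  ]
-0.034 [ 0.6041 -0.3435 -0.034 ] [ 0.5989 -0.3469 -0.034 ]
192 173
358 134
```

View pics/h_t.png

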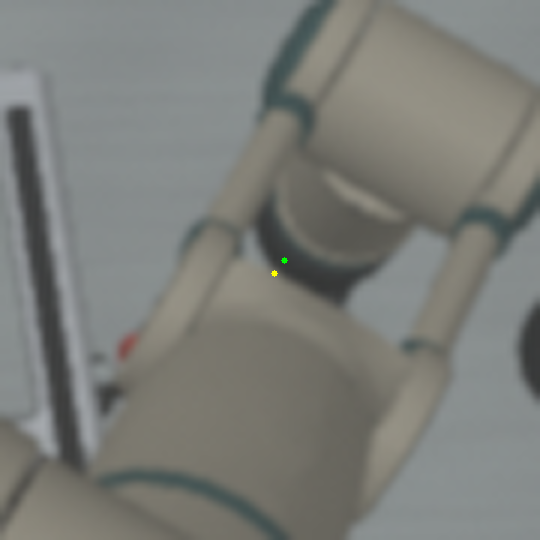

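View pics/h_s.png

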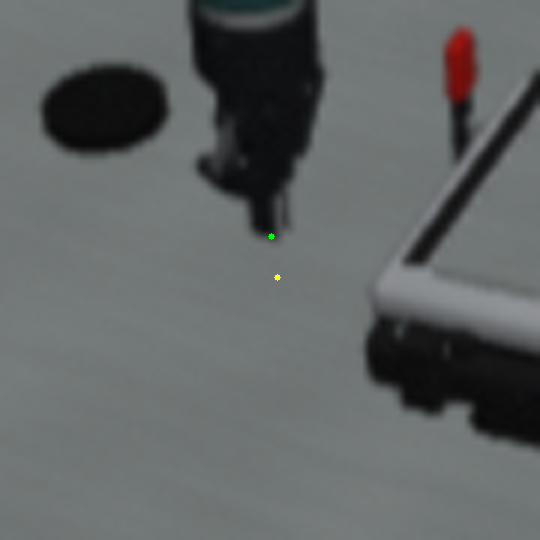

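With the tip stopped on the worktop, the scene ray at z=0 gives (0.638, -0.317). That equals the measured x and y, so the reported z is 33 mm too low (true z = reported z + 33 mm). The force reading also stayed near 0 on contact, so I won't rely on it. Next I'll raise the tool and go behind the tab.

```bash
python3 -m inch '[[-1,0,0,-30,0],[-1,0,0,-35,0],[-1,0,0,-35,0],[-1,0,0,-5,0]]'|grep pos; python3 st.py .612 -.219 .070
```

```text
position: [0.6304, -0.3144, 0.0662]
t 9.15 pos [ 0.6304 -0.3144  0.0662] yaw 5.8876752738158755 tilt 2.324858193481511 F [ 1.3601 -0.1027  0.7564] w -8.3944773829596e-05
tool mm [ -8.3942 -96.7755  -5.1965]
```

```bash
python3 -m inch '[[-1,-2,-32,-2,0],[-1,-2,-32,-2,0],[-1,-2,-30,0,0],[-1,0,0,0,0]]'|grep pos; python3 st.py .612 -.219 .070;  python3 - <<'E'
from h import *
s=manip.get_state()["position"]
for n in("scene","top"):
    p=eyes.get_image(n);X=proj(p,s+[0,0,.033])[0];u0,v0=int(X[0])-45,int(X[1])-45
    f=cv2.resize(p["frame"][v0:v0+90,u0:u0+90],None,fx=6,fy=6,interpolation=2)[:,:,::-1].copy()
    cv2.circle(f,(int((X[0]-u0+.5)*6),int((X[1]-v0+.5)*6)),3,(0,255,0),-1)
    cv2.imwrite(f"pics/i_{n}.png",f)
E
```

```text
position: [0.6161, -0.2224, 0.0693]
t 9.4833 pos [ 0.6161 -0.2224  0.0693] yaw 5.598323502406914 tilt 2.6700875864102707 F [-0.2093  0.0723  0.3303] w -0.00014006866314273528
tool mm [-3.6756 -3.7657 -0.929 ]
```

View pics/i_scene.png

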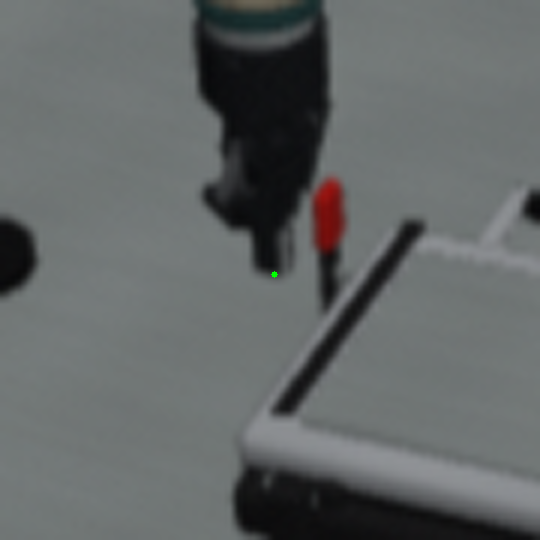

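```bash
python3 -m inch '[[-1,-10,-4,0,0],[-1,-10,-3,0,0],[-1,-10,0,0,0],[-1,-10,0,0,0],[-1,-10,0,0,0]]'|grep -E "pos|force"; python3 st.py .558 -.220 .070;  python3 - <<'E'
from h import *
s=manip.get_state()["position"]
for n in("scene","top"):
    p=eyes.get_image(n);X=proj(p,s+[0,0,.033])[0];u0,v0=int(X[0])-45,int(X[1])-45
    f=cv2.resize(p["frame"][v0:v0+90,u0:u0+90],None,fx=6,fy=6,interpolation=2)[:,:,::-1].copy()
    cv2.circle(f,(int((X[0]-u0+.5)*6),int((X[1]-v0+.5)*6)),3,(0,255,0),-1)
    cv2.imwrite(f"pics/j_{n}.png",f)
E
```

```text
position: [0.5686, -0.2293, 0.0648]
contact_force: [1.2, 0.2, 0.0]
t 10.0 pos [ 0.5686 -0.2293  0.0648] yaw 5.543803423049207 tilt 3.1459161462577208 F [1.1768 0.2219 0.0488] w -9.796876121789477e-05
tool mm [ -9.4168 -10.1589  -5.9378]
```

View pics/j_scene.png

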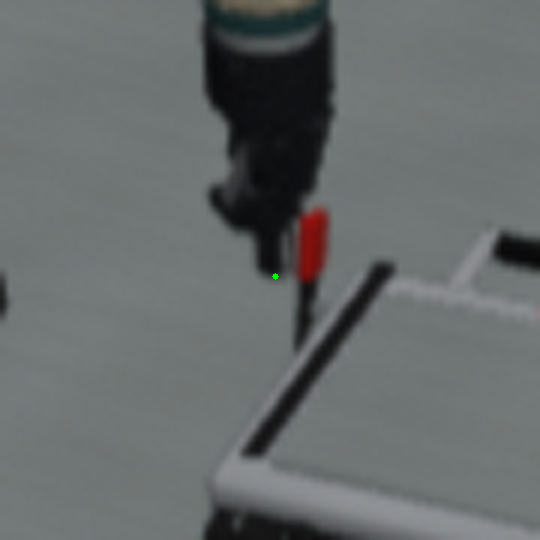

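```bash
python3 -m inch '[[-1,16,0,-4,0],[-1,0,-6,0,0],[-1,0,-6,0,0],[-1,0,0,0,0]]'|grep -E "pos|force"; python3 st.py .578 -.216 .070;  python3 - <<'E'
from h import *
s=manip.get_state()["position"]
for n in("scene","top"):
    p=eyes.get_image(n);X=proj(p,s+[0,0,.033])[0];u0,v0=int(X[0])-45,int(X[1])-45
    f=cv2.resize(p["frame"][v0:v0+90,u0:u0+90],None,fx=6,fy=6,interpolation=2)[:,:,::-1].copy()
    cv2.circle(f,(int((X[0]-u0+.5)*6),int((X[1]-v0+.5)*6)),3,(0,255,0),-1)
    cv2.imwrite(f"pics/k_{n}.png",f)
E
```

```text
position: [0.5795, -0.2163, 0.069]
contact_force: [-0.4, -0.0, -0.3]
t 10.4333 pos [ 0.5795 -0.2163  0.069 ] yaw 5.292696351822213 tilt 2.898426088032103 F [-0.3537 -0.022  -0.2948] w 0.0001473004746111592
tool mm [-1.4079 -0.4538 -1.1051]
```

View pics/k_scene.png

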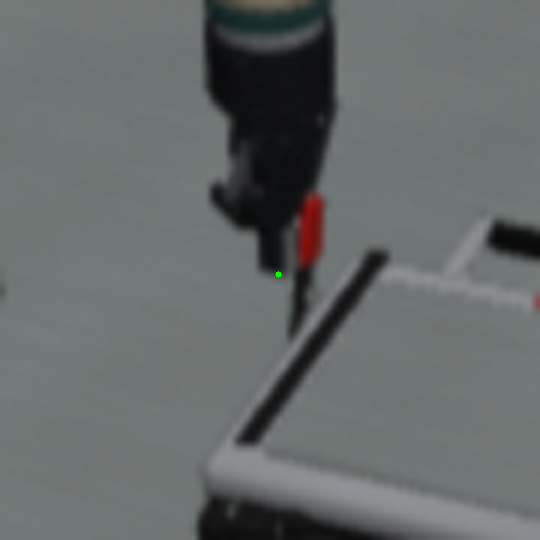

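View pics/k_top.png

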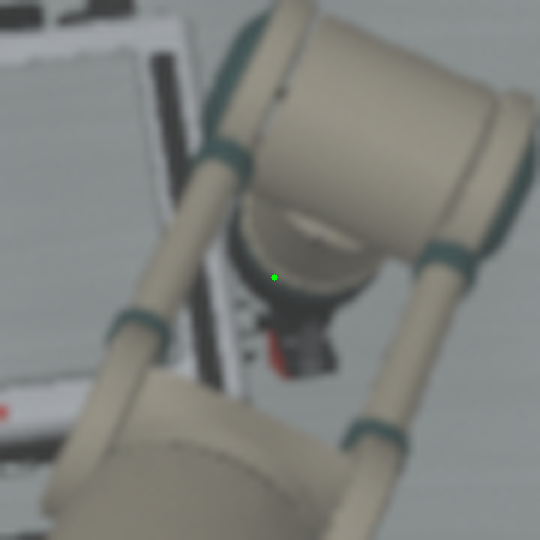

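```bash
python3 -m inch '[[-1,-9,0,-1,0],[-1,-9,0,-1,0],[-1,-9,0,-1,0],[-1,-9,0,-1,0],[-1,-6,0,0,0]]'|grep -E "pos|force"; python3 st.py .535 -.220 .070;  python3 - <<'E'
from h import *
s=manip.get_state()["position"]
for n in("scene","top"):
    p=eyes.get_image(n);X=proj(p,s+[0,0,.033])[0];u0,v0=int(X[0])-45,int(X[1])-45
    f=cv2.resize(p["frame"][v0:v0+90,u0:u0+90],None,fx=6,fy=6,interpolation=2)[:,:,::-1].copy()
    cv2.circle(f,(int((X[0]-u0+.5)*6),int((X[1]-v0+.5)*6)),3,(0,255,0),-1)
    cv2.imwrite(f"pics/l_{n}.png",f)
E
```

```text
position: [0.5339, -0.2207, 0.0708]
contact_force: [0.3, -0.4, -0.4]
t 10.95 pos [ 0.5339 -0.2207  0.0708] yaw 5.3785730834317285 tilt 2.9290427999521604 F [ 0.2515 -0.445  -0.4227] w -0.00011762572872425937
tool mm [ 1.1567 -0.6094  0.8023]
```

View pics/l_scene.png

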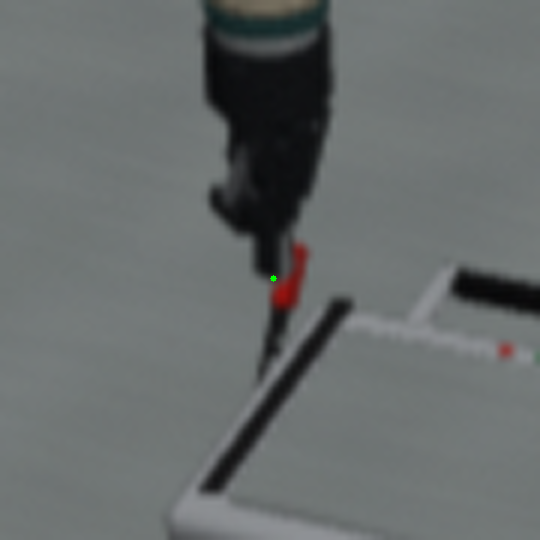

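View pics/l_top.png

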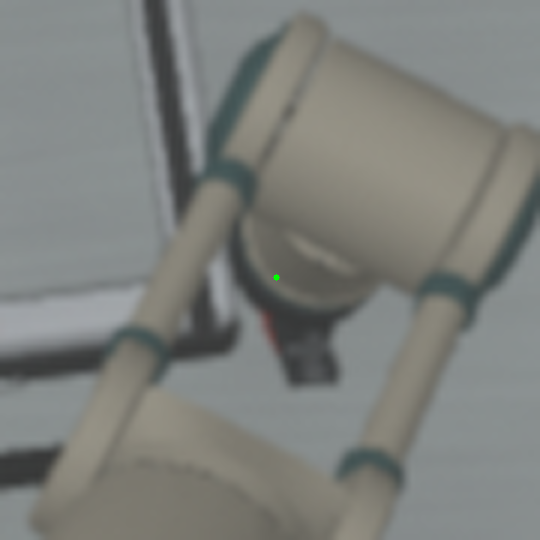

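The catch is clearly swung. I'll push a little further for margin, then back off and lift clear.

```bash
python3 -m inch '[[-1,-8,0,-1,0],[-1,-4,0,0,0],[-1,20,0,0,0],[-1,12,0,0,0],[-1,0,0,-35,0],[-1,0,0,-35,0],[-1,0,0,-25,0],[-1,0,0,0,0]]'|grep -E "pos|force"; python3 st.py .44 -.067 .150;  python3 - <<'E'
from h import *
for n in("scene","top"):
    p=eyes.get_image(n);X=proj(p,[.54,-.216,.1])[0];u0,v0=int(X[0])-35,int(X[1])-55
    f=cv2.resize(p["frame"][v0:v0+90,u0:u0+90],None,fx=6,fy=6,interpolation=2)[:,:,::-1].copy()
    cv2.imwrite(f"pics/m_{n}.png",f)
    for th in (0,.4,.6,.8):
        a=np.radians(5.3);d=np.array([np.cos(a),np.sin(a),0])
        P=np.array([.561,-.216,.030]);print(th,proj(p,[P-d*.104*np.sin(th)+[0,0,.104*np.cos(th)],P-d*.062*np.sin(th)+[0,0,.062*np.cos(th)]]).round(1).tolist())
    fr=p["frame"].astype(int)[v0:v0+90,u0:u0+90];k=(fr[...,0]>90)&(fr[...,0]>fr[...,1]*1.7);v,u=np.nonzero(k);print(n,u.min()+u0,u.max()+u0,v.min()+v0,v.max()+v0)
E
```

```text
position: [0.5464, -0.2167, 0.1681]
contact_force: [0.4, -0.7, 0.3]
t 11.7167 pos [ 0.5464 -0.2167  0.1681] yaw 5.3404040509793385 tilt 2.3212437961686265 F [ 0.4399 -0.74    0.282 ] w 8.681532052623696e-05
tool mm [ -92.6359 -159.1654   11.8937]
0 [[267.9, 178.4], [268.8, 187.7]]
0.4 [[272.8, 174.2], [271.6, 185.1]]
0.6 [[275.0, 173.8], [273.0, 184.8]]
0.8 [[277.0, 174.4], [274.2, 185.1]]
scene 272 310 175 193
0 [[380.8, 192.4], [379.2, 195.1]]
0.4 [[382.4, 205.8], [380.1, 202.8]]
0.6 [[382.8, 212.1], [380.4, 206.5]]
0.8 [[383.0, 217.8], [380.5, 209.8]]
top 380 383 206 217
```

View pics/m_scene.png

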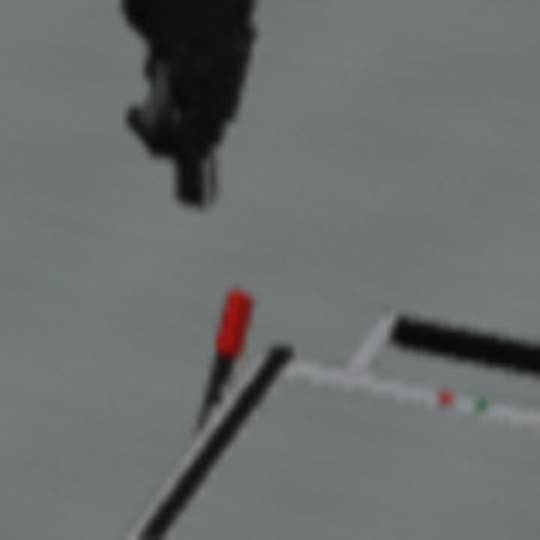

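The catch stands at about 0.7 rad, with its top at (383,217) in the top view, so it is unlocked. I'll go over the handle with the gripper part open.

```bash
python3 -m inch '[[0.2,-18,-32,0,0],[0.2,-18,-32,0,0],[0.2,-18,-32,0,0],[0.2,-18,-32,0,0],[0.2,-18,-28,0,0],[0.2,0,0,0,0],[0.2,0,0,0,0]]'|grep -E "pos|force|wid"; python3 st.py .44 -.067 .085
```

```text
position: [0.4281, -0.0619, 0.1455]
contact_force: [-0.0, -0.5, -0.0]
width: 0.051
t 12.4 pos [ 0.4281 -0.0619  0.1455] yaw 5.1929382028160305 tilt 0.6145547159663908 F [-0.0152 -0.455  -0.0327] w 0.05102629893324028
tool mm [10.8728  5.836  60.6774]
```

```bash
python3 -m inch '[[0.2,6,3,0,0],[0.2,5,3,15,0],[0.2,0,0,25,0],[0.2,0,0,20,0],[0.2,0,0,0,0]]'|grep -E "pos|force|wid"; python3 st.py .44 -.067 .018;python3 - <<'E'
from h import *
s=manip.get_state()["position"]
for n in("scene","top"):
    p=eyes.get_image(n);X=proj(p,[s+[0,0,.033],[.44,-.067,.07]]);u0,v0=int(X[0,0])-45,int(X[0,1])-45
    f=cv2.resize(p["frame"][v0:v0+90,u0:u0+90],None,fx=6,fy=6,interpolation=2)[:,:,::-1].copy()
    for x,c in zip(X,((0,255,0),(0,255,255))): cv2.circle(f,(int((x[0]-u0+.5)*6),int((x[1]-v0+.5)*6)),3,c,-1)
    cv2.imwrite(f"pics/n_{n}.png",f)
E
```

```text
position: [0.4453, -0.0711, 0.0819]
contact_force: [0.1, -0.0, 0.6]
width: 0.0512
t 12.8167 pos [ 0.4453 -0.0711  0.0819] yaw 5.142891941047103 tilt 0.7670238683266978 F [ 0.1339 -0.0453  0.5685] w 0.051236473923382965
tool mm [-5.646  -5.0813 63.7933]
```

View pics/n_scene.png

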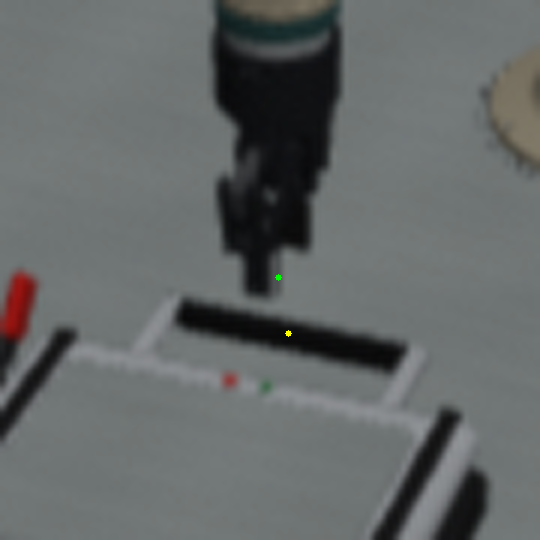

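View pics/n_top.png

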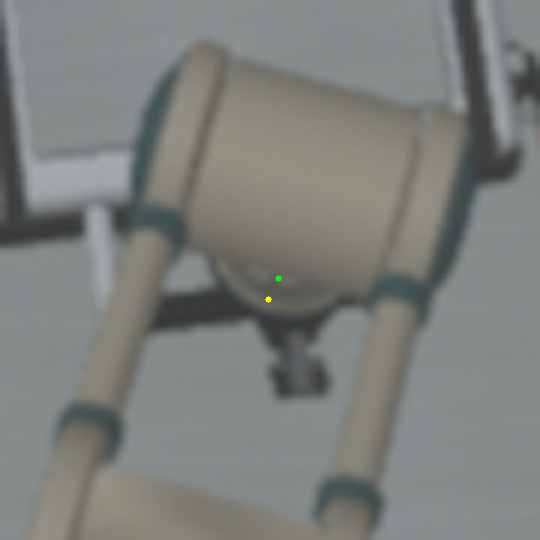

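```bash
python3 -m inch '[[0.2,-6,-4,0,0],[0.2,0,0,15,0],[0.2,0,0,10,0],[0.2,0,0,0,0]]'|grep -E "pos|force|wid"; python3 st.py .44 -.067 .018
```

```text
position: [0.4455, -0.0706, 0.063]
contact_force: [-0.8, -0.1, -1.3]
width: 0.0512
t 13.25 pos [ 0.4455 -0.0706  0.063 ] yaw 5.0430015970317585 tilt 1.5208039234359574 F [-0.8495 -0.0512 -1.2753] w 0.05120126058271262
tool mm [-6.2135 -4.6221 44.8555]
```

```bash
python3 -m inch '[[0.2,-10,-5,0,0],[0.2,-3,0,8,0],[0.2,-3,0,10,0],[0.2,0,0,0,0]]'|grep -E "pos|force|wid"; python3 st.py .44 -.067 .018
```

```text
position: [0.4298, -0.0674, 0.0474]
contact_force: [0.4, -0.0, 0.6]
width: 0.0511
t 13.5833 pos [ 0.4298 -0.0674  0.0474] yaw 5.054397296263292 tilt 1.8960369710132774 F [ 0.45   -0.0386  0.6183] w 0.05108480381507758
tool mm [ 9.2984  0.0598 29.6547]
```

```bash
python3 -m inch '[[0.2,8,0,0,0],[0.2,0,0,0,0]]'|grep -E "pos"; python3 st.py .44 -.067 .018;python3 - <<'E'
from h import *
s=manip.get_state()["position"]
for n in("scene","top"):
    p=eyes.get_image(n);X=proj(p,[s+[0,0,.033],[.44,-.067,.07]]);u0,v0=int(X[0,0])-45,int(X[0,1])-45
    f=cv2.resize(p["frame"][v0:v0+90,u0:u0+90],None,fx=6,fy=6,interpolation=2)[:,:,::-1].copy()
    for x,c in zip(X,((0,255,0),(0,255,255))): cv2.circle(f,(int((x[0]-u0+.5)*6),int((x[1]-v0+.5)*6)),3,c,-1)
    cv2.imwrite(f"pics/o_{n}.png",f)
E
```

```text
position: [0.4383, -0.0667, 0.0486]
t 13.75 pos [ 0.4383 -0.0667  0.0486] yaw 5.023107397215843 tilt 2.0095159680671126 F [0.528  0.3685 0.4249] w 0.05122044994014934
tool mm [ 0.7096 -0.0379 30.6533]
```

View pics/o_scene.png

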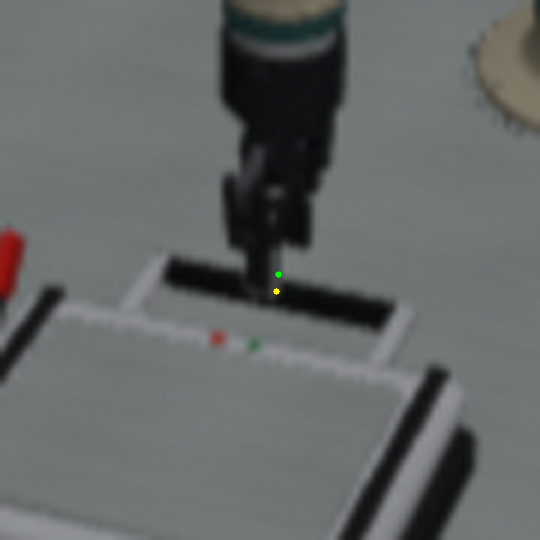

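```bash
python3 -m inch '[[0.2,0,0,8,0],[0.2,0,0,8,0],[0.2,0,0,0,0]]'|grep -E "pos|force"; python3 st.py .44 -.067 .018
```

```text
position: [0.4387, -0.0669, 0.032]
contact_force: [-1.3, 0.6, -0.7]
t 14.1 pos [ 0.4387 -0.0669  0.032 ] yaw 5.074712302286044 tilt 2.0429553959259805 F [-1.2642  0.563  -0.6705] w 0.05102802270525074
tool mm [ 0.7954 -0.0366 14.033 ]
```

```bash
python3 -m inch '[[0.2,0,0,8,0],[0.2,0,0,7,0],[0.2,0,0,0,0]]'|grep -E "pos|force"; python3 st.py .44 -.067 .018;python3 - <<'E'
from h import *
s=manip.get_state()["position"]
for n in("scene","top"):
    p=eyes.get_image(n);X=proj(p,[s+[0,0,.033],[.44,-.067,.07]]);u0,v0=int(X[0,0])-45,int(X[0,1])-45
    f=cv2.resize(p["frame"][v0:v0+90,u0:u0+90],None,fx=6,fy=6,interpolation=2)[:,:,::-1].copy()
    for x,c in zip(X,((0,255,0),(0,255,255))): cv2.circle(f,(int((x[0]-u0+.5)*6),int((x[1]-v0+.5)*6)),3,c,-1)
    cv2.imwrite(f"pics/p_{n}.png",f)
E
```

```text
position: [0.4389, -0.067, 0.0148]
contact_force: [-0.4, -0.1, -0.0]
t 14.35 pos [ 0.4389 -0.067   0.0148] yaw 5.073606331999196 tilt 1.9673821456420073 F [-0.4457 -0.1378 -0.0381] w 0.05126013699062325
tool mm [ 1.2025  0.1245 -3.1481]
```

View pics/p_scene.png

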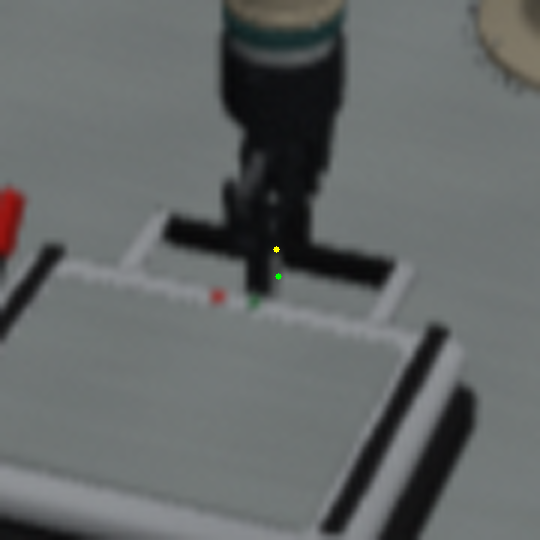

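The rear finger is in the gap behind the bar, with its tip at (262,290) in the crop. Now I'll close the gripper on the bar.

```bash
python3 -m inch '[[-1,0,0,0,0],[-1,0,0,0,0],[-1,0,0,0,0],[-1,0,0,0,0],[-1,0,0,0,0],[-1,0,0,0,0],[-1,0,0,0,0]]' 60; python3 st.py .44 -.067 .018
```

```text
clock: 15.03
position: [0.4434, -0.067, 0.0164]
ee_rot: [0.008, 0.999, 0.045, 0.02]
contact_force: [1.4, 0.4, -3.7]
width: 0.0183
t 15.0333 pos [ 0.4434 -0.067   0.0164] yaw 5.124208080582563 tilt 2.4418287232388156 F [ 1.4099  0.3997 -3.6853] w 0.018308631388436886
tool mm [-3.3543 -0.2476 -1.7265]
```

The bar is gripped: width is 18 mm, as expected for the 20 mm bar. Next I'll plan the arc in small steps.

```bash
cat > arc.py <<'E'
from h import *
import sys
from scipy.spatial.transform import Rotation as Ro
np.set_printoptions(precision=1,suppress=True)
P0=np.array([.4434,-.067,.0164]);a=np.radians(5.2);ex=np.array([np.cos(a),np.sin(a),0]);ez=np.array([0,0,1.])
def P(th): return P0+ex*(.285*(1-np.cos(th))+.014*np.sin(th))+ez*(.285*np.sin(th)-.014*(1-np.cos(th)))
s=manip.get_state();R=Ro.from_quat(np.roll(s["ee_rot"],-1)).as_matrix();p=s["position"]
H=P0+.285*ex-.014*ez; r=p-H; th=np.arctan2(r[2],-r@ex)-np.arctan2(.014,.285)
print("t %.2f"%s["clock"],"theta",np.degrees(th),"radius",1000*np.hypot(r[2],r@ex),"pos",1000*p,"F",s["contact_force"],"w",1000*s["width"],"tilt",np.degrees(np.arccos(-R[2,2])),"toolz",R[:,2].round(3), "eff",s["effort"])
q=p
for d in map(float,sys.argv[1:]):
    n=P(np.radians(d)); print(d, 1000*R.T@(n-q)); q=n
E
python3 arc.py 1.5 4 6.5 9
```

```text
t 15.03 theta 0.002312133402153642 radius 285.3117464626674 pos [443.4 -67.   16.4] F [ 1.4  0.4 -3.7] w 18.308631388436886 tilt 2.4418287232388156 toolz [ 0. -0. -1.] eff [ -0.4 -34.  -17.   -0.    0.    0.2]
1.5 [ 0.7  0.2 -7.4]
4.0 [  1.7   0.2 -12.3]
6.5 [  2.2   0.2 -12.2]
9.0 [  2.8   0.2 -12.1]
```

```bash
python3 -m inch '[[-1,1,0,-7,0],[-1,2,0,-12,0],[-1,2,0,-12,0],[-1,3,0,-12,0]]' 60 |grep -E "pos|force"; python3 arc.py 10 12.5 15 17.5 20;python3 - <<'E'
from h import *
p=eyes.get_image("scene");f=cv2.resize(p["frame"][120:260,220:360],None,fx=4,fy=4,interpolation=2)[:,:,::-1];cv2.imwrite("pics/q1.png",f)
E
```

```text
position: [0.4482, -0.0665, 0.0594]
contact_force: [2.7, -0.8, -4.8]
t 15.37 theta 8.690138859503483 radius 285.87373569175674 pos [448.2 -66.5  59.4] F [ 2.7 -0.8 -4.8] w 18.569726609165475 tilt 2.1721331302947693 toolz [ 0. -0. -1.] eff [  0.  -34.5 -19.3   0.3   0.    0.1]
10.0 [ 2.1  0.2 -6.2]
12.5 [  3.4   0.2 -12. ]
15.0 [  3.9   0.2 -11.8]
17.5 [  4.5   0.2 -11.6]
20.0 [  5.    0.2 -11.4]
```

View pics/q1.png

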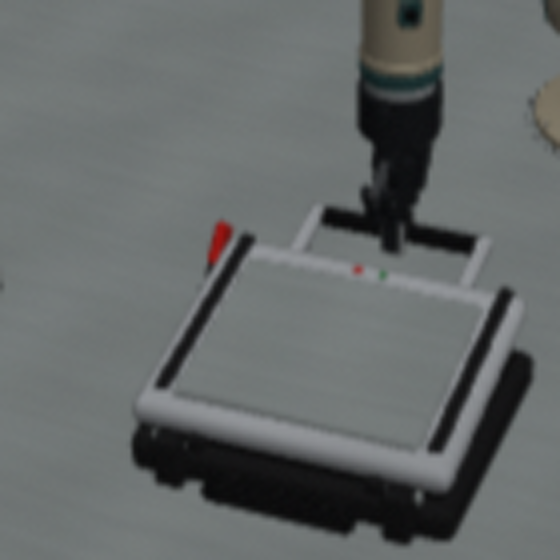

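The lid is rising with the gripper: its front edge is up and the wrist reads about 5 N. I'll continue.

```bash
python3 -m inch '[[-1,2,0,-6,0],[-1,3,0,-12,0],[-1,4,0,-12,0],[-1,5,0,-12,0],[-1,5,0,-11,0]]' |grep -E "pos|force"; python3 arc.py 20 22.5 25 27.5 30
```

```text
position: [0.4644, -0.0649, 0.1153]
contact_force: [1.5, -1.4, -5.2]
t 15.83 theta 20.34668463685955 radius 287.0198231997391 pos [464.4 -64.9 115.3] F [ 1.5 -1.4 -5.2] w 17.930867032255335 tilt 2.0905810321534455 toolz [ 0. -0. -1.] eff [  0.1 -35.9 -22.1   0.3   0.2   0.1]
20.0 [0.8 0.1 2.3]
22.5 [  5.4   0.2 -11.2]
25.0 [  5.9   0.2 -11. ]
27.5 [  6.4   0.2 -10.7]
30.0 [  6.8   0.2 -10.4]
```

```bash
python3 -m inch '[[-1,6,0,-9,0],[-1,6,0,-11,0],[-1,7,0,-10,0],[-1,7,0,-10,0]]' |grep -E "pos|force"; python3 arc.py 30 32.5 35 37.5 40;python3 - <<'E'
from h import *
p=eyes.get_image("scene");f=cv2.resize(p["frame"][100:260,210:370],None,fx=3.5,fy=3.5,interpolation=2)[:,:,::-1];cv2.imwrite("pics/q2.png",f)
E
```

```text
position: [0.4832, -0.0631, 0.1553]
contact_force: [2.0, -2.1, -6.2]
t 16.17 theta 29.154972149965058 radius 288.7497173642035 pos [483.2 -63.1 155.3] F [ 2.  -2.1 -6.2] w 17.900564578708323 tilt 1.5219285046330289 toolz [ 0. -0. -1.] eff [  0.4 -38.2 -24.7   0.6  -0.1   0.1]
30.0 [ 5.2  0.4 -1.7]
32.5 [  7.1   0.2 -10.2]
35.0 [ 7.6  0.2 -9.9]
37.5 [ 8.   0.2 -9.5]
40.0 [ 8.4  0.2 -9.2]
```

View pics/q2.png

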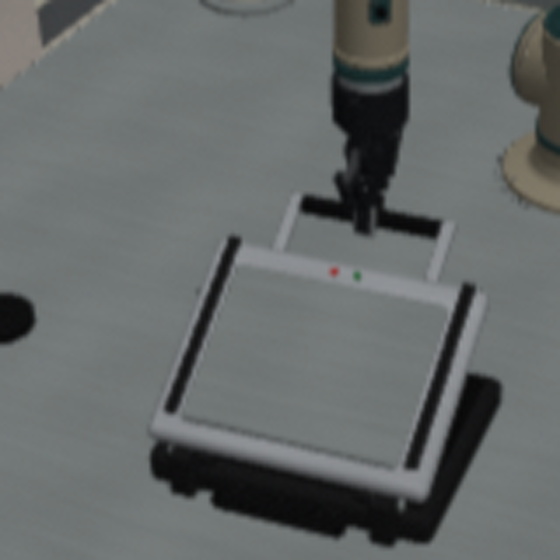

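```bash
python3 -m inch '[[-1,8,0,-6,0],[-1,9,0,-10,0],[-1,8,0,-10,0],[-1,8,0,-9,0],[-1,8,0,-9,0]]' |grep -E "pos|force"; python3 arc.py 40 42.5 45 47.5 50
```

```text
position: [0.511, -0.0602, 0.1967]
contact_force: [0.4, -1.5, -4.2]
t 16.63 theta 39.01641528512437 radius 291.2859237481988 pos [511.  -60.2 196.7] F [ 0.4 -1.5 -4.2] w 18.268128942594846 tilt 1.4602732966291048 toolz [-0. -0. -1.] eff [  0.8 -39.1 -26.    0.7  -0.7   0.1]
40.0 [7.7 0.6 0.3]
42.5 [ 8.5  0.2 -9.1]
45.0 [ 8.9  0.2 -8.7]
47.5 [ 9.3  0.2 -8.3]
50.0 [ 9.6  0.2 -7.9]
```

```bash
python3 -m inch '[[-1,8,0,0,0],[-1,9,0,-8,0],[-1,10,0,-9,0],[-1,9,0,-8,0]]' |grep -E "pos|force"; python3 arc.py 47.5 50 52.5 55;python3 - <<'E'
from h import *
for n,b in(("scene",(80,240,210,370)),("top",(120,280,250,410))):
    p=eyes.get_image(n);f=cv2.resize(p["frame"][b[0]:b[1],b[2]:b[3]],None,fx=3.5,fy=3.5,interpolation=2)[:,:,::-1];cv2.imwrite(f"pics/r_{n}.png",f)
E
```

```text
position: [0.5311, -0.0583, 0.2196]
contact_force: [-1.9, -1.8, -5.2]
t 16.97 theta 44.999904880783305 radius 293.16150871710346 pos [531.1 -58.3 219.6] F [-1.9 -1.8 -5.2] w 17.934130929534568 tilt 3.097407324463014 toolz [-0. -0. -1.] eff [  0.7 -42.3 -26.8   0.7  -1.1   0.1]
47.5 [14.5  0.8 -3.1]
50.0 [ 9.4  0.2 -8.2]
52.5 [ 9.7  0.2 -7.8]
55.0 [10.   0.2 -7.4]
```

View pics/r_scene.png

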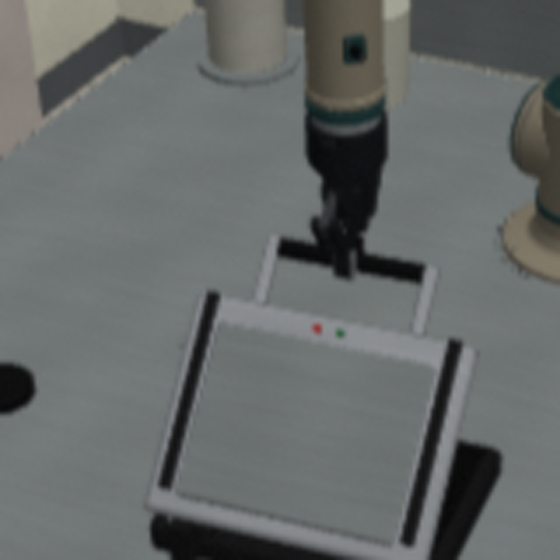

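View pics/r_top.png

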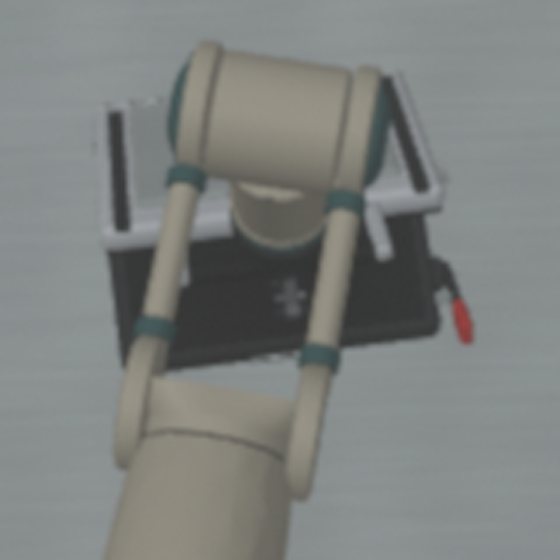

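```bash
cat > ang.py <<'E'
from h import *
import sys
u,v=map(float,sys.argv[1:3])
p=eyes.get_image("scene")
a=np.radians(5.2);ex=np.array([np.cos(a),np.sin(a),0]);H=np.array([.440,-.067,.056])+.285*ex
H[2]=.056
for d in map(float,sys.argv[3:]):
    t=np.radians(d);X=H-ex*(.285*np.cos(t)-.014*np.sin(t))+np.array([0,0,.285*np.sin(t)+.014*np.cos(t)])
    print(d,proj(p,X).round(1),X.round(3))
print(u,v)
E
python3 ang.py 310.7 154.3 35 40 45 50 55 60
```

```text
35.0 [[313.  157.3]] [ 0.499 -0.062  0.231]
40.0 [[311.1 155.1]] [ 0.515 -0.06   0.25 ]
45.0 [[309.1 153.4]] [ 0.533 -0.059  0.267]
50.0 [[306.9 152.3]] [ 0.552 -0.057  0.283]
55.0 [[304.4 151.8]] [ 0.572 -0.055  0.297]
60.0 [[301.8 152. ]] [ 0.594 -0.053  0.31 ]
310.7 154.3
```

```bash
python3 - <<'E'
from h import *
np.set_printoptions(precision=4,suppress=True)
s=manip.get_state()["position"];p=eyes.get_image("scene")
X=proj(p,[s+[0,0,.033],s+[0,0,.0517]]);u0,v0=int(X[0,0])-40,int(X[0,1])-35
f=cv2.resize(p["frame"][v0:v0+60,u0:u0+80],None,fx=10,fy=10,interpolation=2)[:,:,::-1].astype(float);f=np.clip(f*2.2,0,255).astype(np.uint8)
for x,c in zip(X,((0,255,0),(0,255,255))): cv2.circle(f,(int((x[0]-u0+.5)*10),int((x[1]-v0+.5)*10)),3,c,-1)
print(s,u0,v0,X);cv2.imwrite("pics/s.png",f)
E
```

```text
[ 0.5319 -0.0582  0.2205] 269 121 [[309.4332 156.7254]
 [309.2925 152.0955]]
```

View pics/s.png

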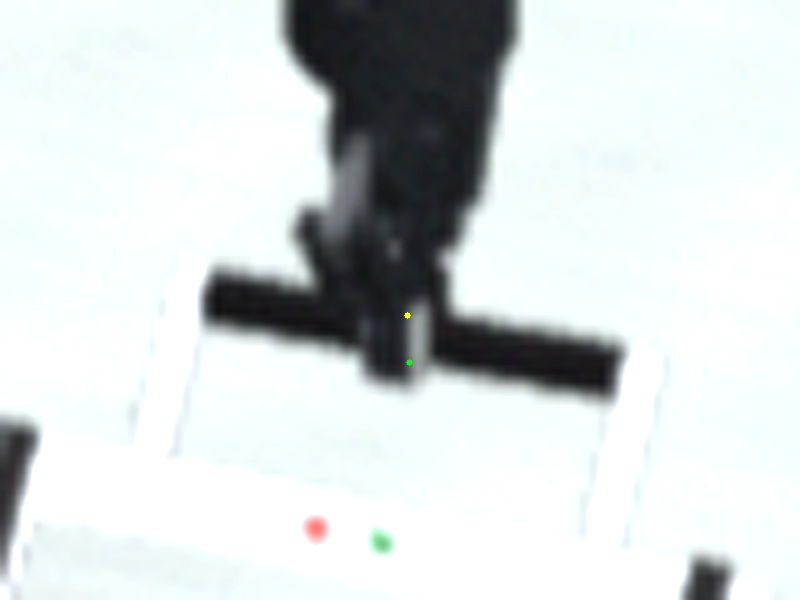

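The bar has rolled about 8 mm toward the pad tips as the lid turned, and is still about 10 mm inside. In the image the lid is at about 44°. I'll firm up the grip and continue in smaller steps.

```bash
cat > arc2.py <<'E'
from h import *
import sys
from scipy.spatial.transform import Rotation as Ro
np.set_printoptions(precision=3,suppress=True)
a=np.radians(5.2);ex=np.array([np.cos(a),np.sin(a),0])
H=np.array([.440,-.067,.056])+.285*ex;H[2]=.056
s=manip.get_state();R=Ro.from_quat(np.roll(s["ee_rot"],-1)).as_matrix();p=s["position"]
print("t",s["clock"],"pos",p,"F",s["contact_force"],"w",s["width"],"toolz",R[:,2],"q",s["qpos"])
# theta from TCP x only and z only
def B(t,d): 
    return H-ex*(.285*np.cos(t)-.014*np.sin(t))+np.array([.0025,0,.285*np.sin(t)+.014*np.cos(t)-.033-d])
q=p
for g in map(float,sys.argv[1:]):
    n=B(np.radians(g),.0107-.010*np.radians(g-44));print(g,n,1000*R.T@(n-q));q=n
E
python3 arc2.py 44 46 48 50 52
```

```text
t 17.1667 pos [ 0.532 -0.058  0.22 ] F [-5.023 -2.338  1.807] w 0.018188299589095232 toolz [-0.044 -0.027 -0.999] q [-0.212  0.228  1.514 -0.036  1.437 -0.299]
44.0 [ 0.532 -0.059  0.22 ] [-0.01   0.645 -0.024]
46.0 [ 0.539 -0.058  0.227] [ 7.049  0.176 -7.367]
48.0 [ 0.547 -0.058  0.234] [ 7.289  0.171 -7.116]
50.0 [ 0.555 -0.057  0.241] [ 7.521  0.165 -6.857]
52.0 [ 0.563 -0.056  0.247] [ 7.744  0.159 -6.59 ]
```

```bash
python3 -m inch '[[-1,8,0,-7,0],[-1,9,0,-7,0],[-1,10,0,-7,0],[-1,10,0,-7,0]]' 80|grep -E "force|width"; python3 arc2.py 48 50 52 54 56 58 60;python3 - <<'E'
from h import *
s=manip.get_state()["position"];p=eyes.get_image("scene")
X=proj(p,[s+[0,0,.033],s+[0,0,.0517]]);u0,v0=int(X[0,0])-40,int(X[0,1])-35
f=cv2.resize(p["frame"][v0:v0+60,u0:u0+80],None,fx=10,fy=10,interpolation=2)[:,:,::-1].astype(float);f=np.clip(f*2.2,0,255).astype(np.uint8)
for x,c in zip(X,((0,255,0),(0,255,255))): cv2.circle(f,(int((x[0]-u0+.5)*10),int((x[1]-v0+.5)*10)),3,c,-1)
print(s,u0,v0,X);cv2.imwrite("pics/s2.png",f)
E
```

```text
contact_force: [-3.6, -1.9, -2.1]
width: 0.0174
t 17.5 pos [ 0.557 -0.056  0.243] F [-3.633 -1.868 -2.09 ] w 0.01741462616470425 toolz [-0.069 -0.03  -0.997] q [-0.193  0.272  1.399 -0.042  1.532 -0.281]
48.0 [ 0.547 -0.058  0.234] [-10.008   0.734   9.346]
50.0 [ 0.555 -0.057  0.241] [ 7.345  0.157 -7.046]
52.0 [ 0.563 -0.056  0.247] [ 7.574  0.151 -6.785]
54.0 [ 0.571 -0.055  0.253] [ 7.794  0.145 -6.516]
56.0 [ 0.579 -0.055  0.258] [ 8.005  0.138 -6.239]
58.0 [ 0.588 -0.054  0.264] [ 8.205  0.131 -5.956]
60.0 [ 0.596 -0.053  0.269] [ 8.396  0.124 -5.665]
[ 0.5572892  -0.05560718  0.24275139] 266 120 [[306.53832937 155.06511898]
 [306.37583507 150.33760208]]
```

View pics/s2.png

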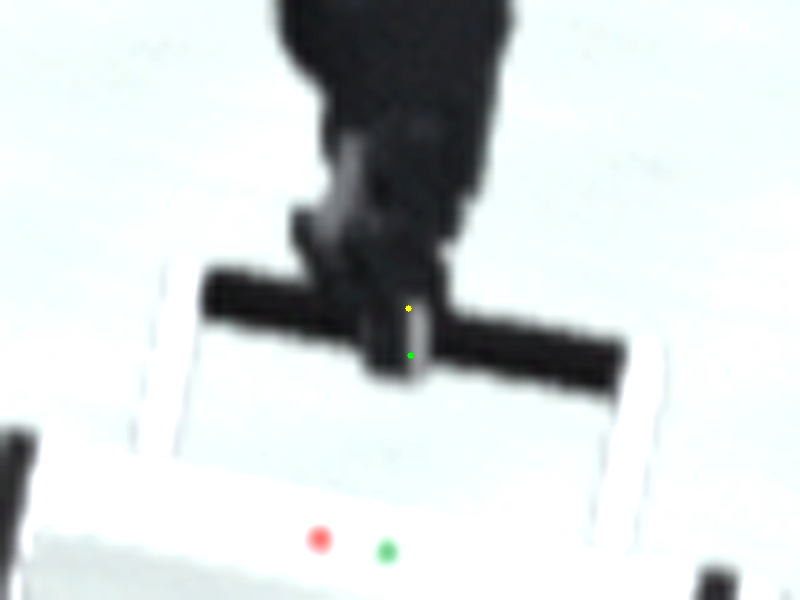

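The lid is at about 50° by both image and pose. That leaves 10° to go.

```bash
python3 -m inch '[[-1,8,0,-6,0],[-1,9,0,-7,0],[-1,9,0,-6,0],[-1,8,0,-6,0]]' 90|grep -E "force|width"; python3 arc2.py 58 59 60 61 62;python3 - <<'E'
from h import *
s=manip.get_state()["position"];p=eyes.get_image("scene")
X=proj(p,[s+[0,0,.033],s+[0,0,.0517]]);u0,v0=int(X[0,0])-40,int(X[0,1])-35
f=cv2.resize(p["frame"][v0:v0+60,u0:u0+80],None,fx=10,fy=10,interpolation=2)[:,:,::-1].astype(float);f=np.clip(f*2.2,0,255).astype(np.uint8)
for x,c in zip(X,((0,255,0),(0,255,255))): cv2.circle(f,(int((x[0]-u0+.5)*10),int((x[1]-v0+.5)*10)),3,c,-1)
print(s,u0,v0,X);cv2.imwrite("pics/s3.png",f)
E
```

```text
contact_force: [-1.4, -2.8, -8.4]
width: 0.0174
t 17.8833 pos [ 0.586 -0.053  0.262] F [-1.405 -2.85  -8.407] w 0.017423114551025593 toolz [-0.087 -0.03  -0.996] q [-0.177  0.322  1.283 -0.045  1.617 -0.268]
58.0 [ 0.588 -0.054  0.264] [ 1.839  1.323 -2.018]
59.0 [ 0.592 -0.053  0.266] [ 4.122  0.059 -2.945]
60.0 [ 0.596 -0.053  0.269] [ 4.169  0.058 -2.873]
61.0 [ 0.601 -0.053  0.271] [ 4.216  0.056 -2.799]
62.0 [ 0.605 -0.052  0.274] [ 4.261  0.054 -2.725]
[ 0.5856246  -0.05268897  0.26198208] 263 119 [[303.23304909 154.59726397]
 [303.04502786 149.77556097]]
```

View pics/s3.png

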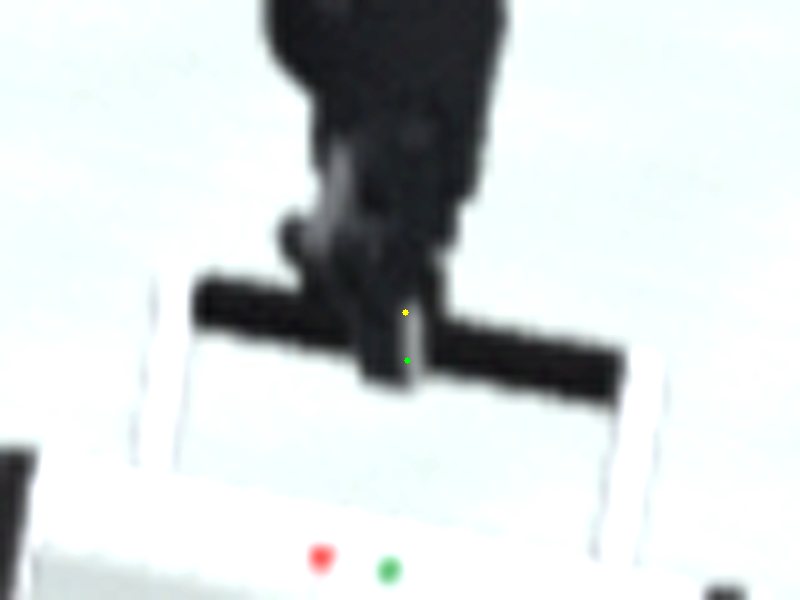

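```bash
python3 -m inch '[[-1,5,0,-4,0],[-1,6,0,-4,0],[-1,0,0,0,0]]' 100|grep -E "force|width"; python3 arc2.py 60 ;python3 - <<'E'
from h import *
s=manip.get_state()["position"];p=eyes.get_image("scene")
X=proj(p,[s+[0,0,.033],s+[0,0,.0517]]);u0,v0=int(X[0,0])-40,int(X[0,1])-35
f=cv2.resize(p["frame"][v0:v0+60,u0:u0+80],None,fx=10,fy=10,interpolation=2)[:,:,::-1].astype(float);f=np.clip(f*2.2,0,255).astype(np.uint8)
for x,c in zip(X,((0,255,0),(0,255,255))): cv2.circle(f,(int((x[0]-u0+.5)*10),int((x[1]-v0+.5)*10)),3,c,-1)
print(s,u0,v0,X);cv2.imwrite("pics/s4.png",f)
p=eyes.get_image("top");cv2.imwrite("pics/s4t.png",cv2.resize(p["frame"][100:260,240:400],None,fx=3.5,fy=3.5)[:,:,::-1])
E
```

```text
contact_force: [-1.1, -0.6, 4.2]
width: 0.0168
t 18.1833 pos [ 0.595 -0.052  0.268] F [-1.052 -0.627  4.18 ] w 0.01675845235642199 toolz [-0.097 -0.03  -0.995] q [-0.172  0.34   1.243 -0.046  1.648 -0.264]
60.0 [ 0.596 -0.053  0.269] [ 1.694  1.47  -1.518]
[ 0.59452869 -0.05171802  0.26753585] 262 119 [[302.18783633 154.57634671]
 [301.99157737 149.72596318]]
```

View pics/s4.png

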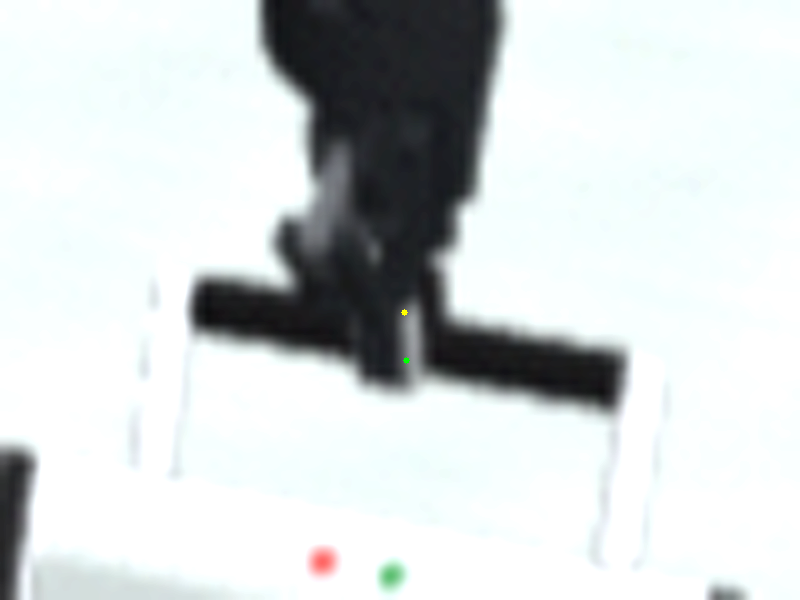

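View pics/s4t.png

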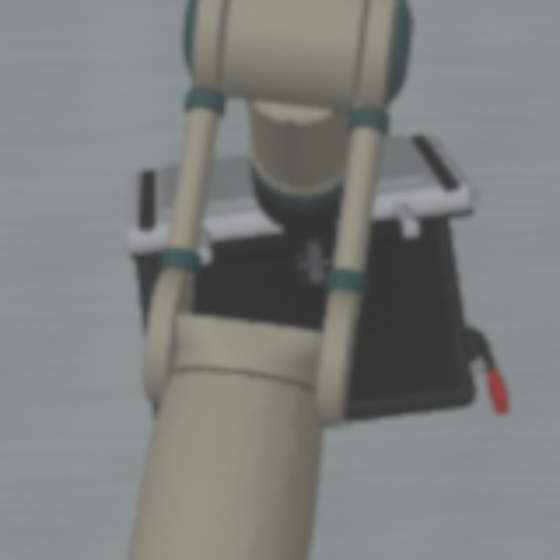

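```bash
python3 -m inch '[[-1,4,0,-3,0],[-1,0,0,0,0],[-1,0,0,0,0]]' 100|grep -E "force|width"; python3 arc2.py 60; python3 - <<'E'
from h import *
import time
def shot(i):
    s=manip.get_state()["position"];p=eyes.get_image("scene")
    f=p["frame"].astype(int)
    m=regions_of(p,"handle_mid");k=mark_of(p,"handle_mid")
    print(i,manip.get_state()["clock"],s.round(4),[ (x["point"],round(x["confidence"],2)) for x in k[:2]])
    return p
p=shot(0)
for i in range(10): eyes.get_image("scene")
p=shot(1)
u0,v0=262,119
f=cv2.resize(p["frame"][v0:v0+60,u0:u0+80],None,fx=10,fy=10,interpolation=2)[:,:,::-1].astype(float);f=np.clip(f*2.2,0,255).astype(np.uint8)
cv2.imwrite("pics/s5.png",f);cv2.imwrite("pics/full.png",p["frame"][:,:,::-1])
E
python3 ang.py 0 0 58 60 62
```

```text
contact_force: [-2.4, -2.0, -1.5]
width: 0.0164
t 18.5333 pos [ 0.601 -0.051  0.271] F [-2.353 -2.033 -1.531] w 0.01639656013935665 toolz [-0.09  -0.03  -0.995] q [-0.17   0.346  1.227 -0.045  1.653 -0.263]
60.0 [ 0.596 -0.053  0.269] [-4.41   1.477  2.141]
0 18.6833 [ 0.6009 -0.0511  0.2706] [([151.8, 301.0], 0.74)]
1 19.3333 [ 0.6008 -0.0511  0.2705] [([150.4, 303.2], 0.72)]
58.0 [[302.9 151.9]] [ 0.585 -0.054  0.305]
60.0 [[301.8 152. ]] [ 0.594 -0.053  0.31 ]
62.0 [[300.7 152.3]] [ 0.603 -0.052  0.314]
0.0 0.0
```

View pics/s5.png

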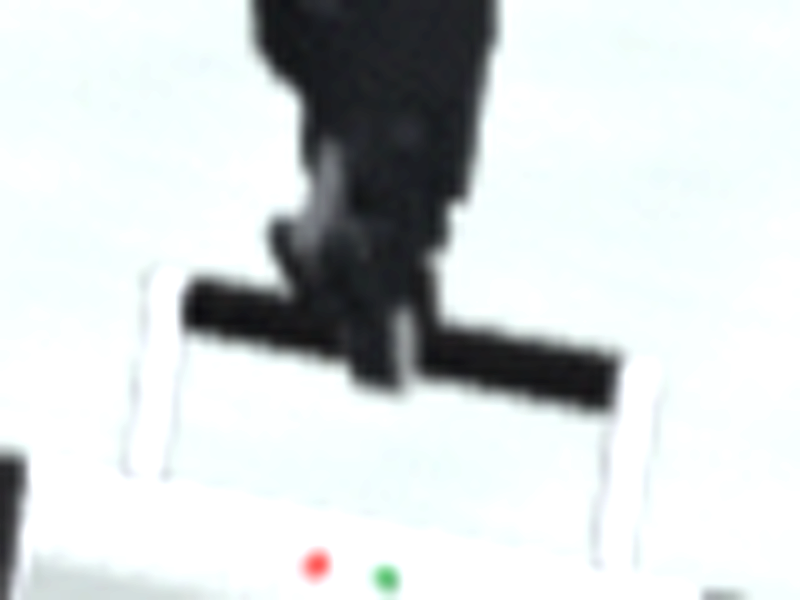

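View pics/full.png

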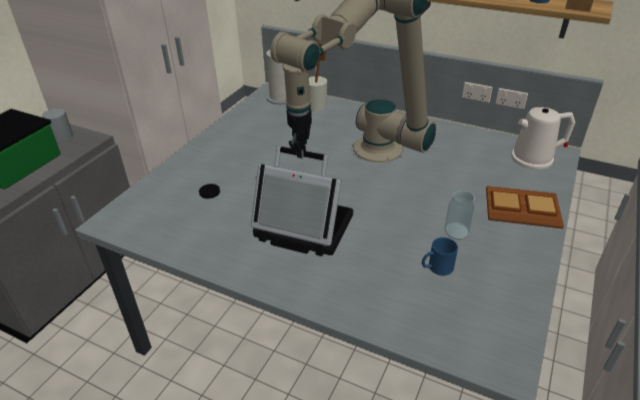

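```bash
python3 st.py; python3 - <<'E'
from h import *
for i in range(8): eyes.get_image("top")
E
python3 st.py; python3 -c "
from rig import manip
manip.sign_off()"; python3 st.py
```

```text
t 19.3833 pos [ 0.6008 -0.0511  0.2706] yaw 5.132428792453951 tilt 5.462825440044257 F [-2.3758 -1.2287 -0.2158] w 0.01639556253447005
t 19.7833 pos [ 0.6008 -0.0511  0.2705] yaw 5.130824065103885 tilt 5.465882975933966 F [-2.4622 -0.7593 -1.0516] w 0.016438326574539693
the job is handed in; nothing more can be done
the job is handed in; nothing more can be done
```

The lid is unlocked and held up at about 60°, and I signed off while the gripper was still holding it. I swung the red catch forward to about 0.7 rad, gripped the handle bar and raised the lid along its arc without letting go.

**Last checks**
- **Angle:** the bar's position in the scene image gives about 60.4°. The arm's pose gives about 61°.
- **Hold:** over the last second before sign-off the pose stayed within about 0.1 mm and the finger opening stayed at 16.4 mm. The job took 19.8 s.
- **Jar, jar lid and mug:** in the last scene picture they look to be where they started. I saw that by eye and did not measure it.

**What disagreed**
- **Height reading:** the reported tool height was about 33 mm too low. I found this in the images, confirmed it with a light touch on bare worktop, and corrected for it.
- **Force reading:** it stayed near zero on that touch, so I did not rely on it.
- **First catch push:** it slid towards the tab's outer edge, so I backed off, realigned and pushed again.
- **Grip:** the bar rolled about 8 mm towards the pad tips on the way up. It ended roughly 7–10 mm inside them, at a 100 N grip setting.
- **Tool tilt:** the tool ended tilted about 5°.

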